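Stow the coat-peg rails and ratchet the keeper shut

TASK

Put the spare coat-peg rails away: pinch the two spring buttons of the guard cap on the fluted nut to lift the cap off, slide every loose beech peg rail fully home into the lanes of the steel case, and only then set the ratchet wrench over the nut and swing it back and forth, tightening clockwise, until the keeper bar lies right across the lane mouths and stops. Finish with the wrench and the cap lying in the black boot tray, and leave everything else on the locker top where it stands.

Things in the scene. Friction and masses are not known exactly. Their poses are not given: they have to be found in the camera images.
- case: fixed grey steel case on the locker top. Origin: its middle, on the locker top; x runs along the lanes, from the mouths (towards the robot) inward, y left, z up. Lanes centred at y = -40, 0, +40 mm, x = -55 (mouth) to +55 mm (end wall). A rail that is home has its origin at x = 0 in a lane, any rail in any lane. Nut and keeper turn about an upright post at x = -67, y = -88 mm.
- mouth_mid (a point): centre of the middle lane's mouth, on the locker top (the lane's floor). Each lane is 32 mm wide; the 8 mm dividers end in pointed noses 4 mm further out. Steel lips, 26.5 to 30 mm up, reach 6 mm over each side of a lane and leave a 20 mm slot for the rails' pegs: a rail enters only at the mouth, sliding on the locker top.
- nut (a joint): turn of the steel nut on its upright axis, rad; grows clockwise seen from above, from its start (0 to 0.4) to a hard stop at 4.2. Turning it needs about 0.4 N m and it stays where it is left. It is geared to the keeper bar below, which turns 0.417 as far, the same way.
- nut_top (a point): centre of the nut's flat top, 78 mm above the locker top, on its upright axis. From 46 mm up: a round flange 47 mm across and 6 mm thick, then nine upright round ribs (46 mm over the ribs) whose upper ends slope inward to the top (20 mm across) as a cone, so the wrench head centres itself when lowered. The post below the flange is 26 mm across.
- keeper_tip (a point): free end of the keeper, a level steel bar 10 mm wide, 11 to 25 mm above the locker top, reaching 136 mm from the nut's axis. At the start it points away from the mouths, towards the robot; at the nut's stop it points along the case's +y across all three mouths, 7 mm in front of them.
- cap: guard cap, starts on the nut: a grey plastic hood 58 mm (x) by 50 mm (y), 46 mm tall, open below, with two side plates on which it can stand, and a black rocking arm on its +y and on its -y side. Origin: on its axis at the plates' underside (38 mm above the locker top when on the nut), z up. It must rise 46 mm to clear the nut. 0.13 kg.
- cap_buttons (a point): midpoint between the cap's two spring buttons, 60 mm above the cap's origin. Button faces look to the cap's +y and -y, 66 mm apart, 18 mm wide, 16 mm tall. Squeezed together 3 to 5 mm each (5 to 10 N; then a stop) they swing the hooks below out from under the nut's flange; kept squeezed, the cap lifts straight up. Let go, they spring back.
- wrench: ratchet wrench, 208 mm long, starts lying in the boot tray. Origin: underside of the handle; x runs towards the head, z up. Handle 24 mm tall, x = -80 to +65 mm: black rubber part 22 mm wide below x = 0, steel part 18 mm wide above. Head: a round steel cup open below, 63 mm across, 51 mm inside, 37.5 mm tall, axis at x = +95 mm. 0.37 kg, balanced near x = +15 mm.
- wrench_head (a point): centre of the head's inner ceiling, 32.5 mm above the wrench's underside; it rests on nut_top when seated, the wrench level. It goes on at any angle. A spring pawl inside catches the nut's ribs (40 degrees apart) when the wrench turns clockwise seen from above, and clicks over them on the way back, dragging with under 0.15 N m.
- rail0: a loose beech coat-peg rail: bar 110 x 28 x 24 mm (long along its own x; both ends alike) with a rectangular peg on its middle, 24 mm (x) by 14 mm (y), rising from the bar's top to 68 mm above the underside. Origin: centre of the underside, z up. 0.1 kg. May be absent (None).
- rail1: a loose beech coat-peg rail: bar 110 x 28 x 24 mm (long along its own x; both ends alike) with a rectangular peg on its middle, 24 mm (x) by 14 mm (y), rising from the bar's top to 68 mm above the underside. Origin: centre of the underside, z up. 0.1 kg. May be absent (None).
- rail2: a loose beech coat-peg rail: bar 110 x 28 x 24 mm (long along its own x; both ends alike) with a rectangular peg on its middle, 24 mm (x) by 14 mm (y), rising from the bar's top to 68 mm above the underside. Origin: centre of the underside, z up. 0.1 kg. May be absent (None).
- tray: fixed boot tray of cracked black rubber, 270 mm (x) by 240 mm (y), walls 4 mm thick and 14 mm high, floor 4 mm thick. Origin: centre of the underside, z up. A sheet-metal chute 150 mm wide comes down over its far (+x) edge, lower end 55 mm up at x = +145 mm. The wrench starts in the right (-y) half; the left half is empty.
- tin: dented aluminium lunch tin, 164 x 109 x 56 mm, origin under its centre. Bystander, to be left where it stands.
- whistle: yellow plastic whistle, about 56 x 20 x 26 mm, origin under its barrel. Bystander, to be left where it stands.
- knob: loose round beech coat-peg knob, 42 mm across, 50 mm tall, origin under its centre. Bystander, to be left where it stands.
- ball_center (a point): centre of the red rubber ball, 56 mm across. Bystander, to be left where it stands.
- dish: small white china dish, 84 mm across, 40 mm tall, origin under its centre. Bystander, to be left where it stands.
- padlock: brass padlock standing on end, 45 x 28 x 65 mm, origin under its centre. Bystander, to be left where it stands.
Mind the look-alikes: they are no part of the job. What is shaped like the rail1 but purple is not meant. Leave any yellow look-alike of the rail2 alone.

How it is judged:
On the way, in this order (a step that is already met when the one before it is completed fails the run):
1. the cap is off the nut and every rail present is home in the case, with the keeper still open (nut below 1.2 rad) (x of rail0 in the frame of case between -0.008 and 0.006 m and y of rail0 in the frame of case between -0.05 and 0.05 m and z of rail0 in the frame of case between -0.006 and 0.006 m and angle between the x axis of each of rail0, rail1, rail2 and the x axis of case, either way round below 0.12 rad and x of rail1 in the frame of case between -0.008 and 0.006 m and y of rail1 in the frame of case between -0.05 and 0.05 m and z of rail1 in the frame of case between -0.006 and 0.006 m and x of rail2 in the frame of case between -0.008 and 0.006 m and y of rail2 in the frame of case between -0.05 and 0.05 m and z of rail2 in the frame of case between -0.006 and 0.006 m and horizontal distance between cap and nut_top above 0.06 m and value of joint nut below 1.2 rad), for 0.2 s.
2. with the wrench on the nut, the nut has been turned past the half (horizontal distance between wrench_head and nut_top below 0.006 m and distance between wrench_head and nut_top below 0.01 m and value of joint nut above 2.1 rad), for 0.1 s.
3. with the wrench on the nut, the keeper is across the mouths (nut beyond 3.95 rad) (horizontal distance between wrench_head and nut_top below 0.006 m and distance between wrench_head and nut_top below 0.01 m and value of joint nut above 3.95 rad), for 0.1 s.
At the end, for the whole second after the job is handed in: Every rail present is home (within 8 mm of the lane's end, flat on the locker top), the nut is beyond 3.95 of 4.2 rad, so the keeper is within 6 degrees of lying across the mouths, and wrench and cap lie at rest within the boot tray's walls, under 30 mm up (x of rail0 in the frame of case between -0.008 and 0.006 m and y of rail0 in the frame of case between -0.05 and 0.05 m and z of rail0 in the frame of case between -0.006 and 0.006 m and angle between the x axis of each of rail0, rail1, rail2 and the x axis of case, either way round below 0.12 rad and x of rail1 in the frame of case between -0.008 and 0.006 m and y of rail1 in the frame of case between -0.05 and 0.05 m and z of rail1 in the frame of case between -0.006 and 0.006 m and x of rail2 in the frame of case between -0.008 and 0.006 m and y of rail2 in the frame of case between -0.05 and 0.05 m and z of rail2 in the frame of case between -0.006 and 0.006 m and value of joint nut above 3.95 rad and x of wrench in the frame of tray between -0.13 and 0.13 m and y of wrench in the frame of tray between -0.115 and 0.115 m and z of wrench in the frame of tray between -0.002 and 0.03 m and linear speed of each of wrench, cap below 0.02 m/s and x of cap in the frame of tray between -0.13 and 0.13 m and y of cap in the frame of tray between -0.115 and 0.115 m and z of cap in the frame of tray between -0.002 and 0.03 m and x of wrench_head in the frame of tray between -0.13 and 0.13 m and y of wrench_head in the frame of tray between -0.115 and 0.115 m); the robot touches nothing.
It fails at once if a bystander is moved more than 50 mm (distance of any of tin, whistle, knob, dish, padlock, ball_center from where it was at the start of the episode above 0.05 m).
Of rail0, rail1, rail2 only 2 to 3 are there at a start; the rules pass over those that are not, and their reading is None.
At some moment in a run one of rail0, rail1, rail2 may be knocked a few centimetres aside while the robot is not near it.
It also fails if it takes over 210 s, if anything falls off the work surface, if the arm or the gripper's body presses on something with over 40 N, if the wrist force passes 120 N, or if a joint passes its speed limit or range.

ROBOT

A 6-joint arm with a two-finger parallel gripper is mounted at the origin on the work surface. World frame = base frame: x ahead of the robot, y to its left, z up, the work surface at z = 0. Lengths are in m, angles in rad, forces in N, time in s.
With the tool pointing down it reaches from about 0.25 to 0.775 m from the base axis. Payload 4 kg.
Tool frame: the origin (TCP) lies between the finger pads; the fingertips stand 25 mm ahead of it and the grasp point (between the pads) lies 6 mm ahead of it (nose_length is the distance from the TCP to the fingertips, in m); z points along the fingers, y is the direction in which the jaws open and shut (so a half turn about z gives the same grasp; the last joint's range is limited). The gripper opens to 94 mm and grips with 3 to 60 N. Pads are 16 mm wide; open, the fingers measure 119 mm over their backs; the gripper's body (75 mm by 177 mm) begins 78 mm behind the grasp point.
Start: joints at [1.107, 0.087, 1.371, -0, 1.684, -0.103], TCP at [0.194, 0.515, 0.231] pointing down, gripper open.
Joint ranges: [-3.1, 3.1], [-0.76, 2.03], [0.27, 2.55], [-1.08, 4.22], [0.17, 2.65], [-2.57, 2.57]. Speed limits (rad/s): [2.79, 2.79, 3.14, 3.14, 3.14, 3.14].

INTERFACE

Orientations are given as a unit quaternion [w, x, y, z].
In Python, from bench import get_obs, read_camera, camera_model, finish_job, recognise, trace, place_of, nose_length gives the robot as it stands.
- The arm moves only by the tool drive_tool, never from a script. Its argument "targets" is a list of rows, each an object with "hand": the gripper's target within -1 to 1 (shut at 1, half-way at 0, fully open at -1); "dp": the shift along the tool's x, y, z in cm, a list of three; "yaw": the turn about the tool's z in rad. A call has exactly 8 rows; each row is the pose to reach, as a shift and turn from the pose commanded when the call began, along the tool's axes at that moment; what a row does not reach only later rows make up. A row lasts 1/10 s, in which the tool goes at most 50 mm and 8.59 degrees, less where a joint would pass 70% of its speed; a pose out of reach is approached as far as the arm can. A call with a gripper value outside its range is refused whole. The fingers move at their own pace and stop on an object; "squeeze" is the grip in N (left out, the last holds). Time passes only in rows, so rows that repeat a pose let the fingers close, or fill a call up. It gives the time, the measured TCP pose, the force and the opening at its end, in the units of the state.
- get_obs(): the state, without advancing time (a new reading comes with each control period).
- read_camera(name): name is "scene" or "top" or "wrist"; returns (picture, depth): 420x560x3 uint8, red, green, blue; 420x560 float32, m along the optical axis (not along the pixel's ray), 0 where there is no reading.
- camera_model(name): a dict with "camera_matrix" (3x3 intrinsics, pixels), "eye" and "rotation" of the camera in the world. Camera axes: x right, y down, z forward; pixel columns grow to the right and rows downward; lengths in m; the calibration is good to about 2 mm. A picture is of the moment at which its call begins: read the wrist's pose just before it. camera_model takes no time and is no camera call; for the wrist camera it gives the pose at the moment of the call.
- finish_job(): hands the job in, once; it reports no verdict.
Trained networks look in the newest picture that a camera, given by its name, has taken for a name from the list of things; names that differ only in an ending like _2 or _b are one class to them, and where a whole thing is asked for, a point or a joint stands for the part that bears it (a point fixed in the world has none). Each returns a list of dicts, best first, with "confidence" (0 to 1); they miss things now and then, are a little off and sometimes report something else, mostly with a low value. They report only what shows in the picture. A call takes as long as a camera call. They do not tell look-alikes from the thing itself.
- recognise(camera, name): "point" ([x, y, z] in m, in the coordinates of the camera as it stood for that picture, good to about 4 mm: the middle of the surface that is visible of it).
- trace(camera, name): "pixels" (420x560 bool, what is visible of it).
- place_of(camera, name): "point" ([x, y, z] in m, in the coordinates of the camera as it stood for that picture, good to about 4 mm: a listed point, or the origin of a listed thing).
The state is a dict: "time_s": time; "qpos": joint angles; "qvel": joint speeds; "effort": joint torques, N m; "eef_pos": TCP position; "tool_rot": TCP orientation; "wrist_force": force on the tool from outside, world axes, zero at the start; "moment": the same for the moment, N m; "grip_width": finger opening in m.
Only numpy, scipy, OpenCV 4.12 (cv2) and the standard library are available. Lean on these libraries where they do the work, as an engineer would, in place of code of your own. Each camera call takes 0.05 s, during which the arm holds its last target.

## Working session

There is one attempt and no reset: what is moved stays moved. The work goes in short steps, Python scripts to look and compute and a tool call to move; the robot and the scene stay as the last step left them, time stands still between calls to the robot, and variables do not carry over. Pictures are saved under pics/ and viewed, and the job is handed in when it is done.

Besides the shell and the picture viewer there is one more tool, called after "Call:" by a JSON object that holds its "fn" and its "kwargs", one argument or row to a line. drive_tool: Moves the arm, as the interface text tells. Its arguments: {"type":"object","properties":{"targets":{"type":"array"},"squeeze":{"type":"number"}},"required":["targets"]}

```bash
ls; mkdir -p pics; python3 - <<'E'
from bench import *
import cv2
print(get_obs())
for n in ["scene","top","wrist"]:
    p,d=read_camera(n); cv2.imwrite(f"pics/{n}0.png",p[:,:,::-1]); m=camera_model(n); print(n,m)
print(nose_length if not callable(nose_length) else nose_length())
E
```

```text
pics
{'time_s': 0.0, 'qpos': array([ 1.10694722e+00,  8.79313280e-02,  1.37219036e+00,  1.15494603e-05,
        1.68360783e+00, -1.03116696e-01]), 'qvel': array([-0.00147665,  0.00248455, -0.00060879, -0.00012117, -0.00148123,
        0.00042392]), 'effort': array([ 2.60806519e-04, -3.40192902e+01, -3.02424932e+01,  7.16249761e-02,
        3.33456905e-02, -1.55718053e-04]), 'eef_pos': array([0.1939221 , 0.51416773, 0.22934948]), 'tool_rot': array([-3.04350695e-04,  1.79389113e-01,  9.83777619e-01, -1.02418020e-03]), 'wrist_force': array([ 0.06177008,  0.52307281, -0.18188763]), 'moment': array([ 0.03137107, -0.02391965,  0.01965157]), 'grip_width': 0.09402488770077767}
scene {'camera_matrix': array([[482.50656339,   0.        , 280.7687905 ],
       [  0.        , 482.50656339, 204.17829045],
       [  0.        ,   0.        ,   1.        ]]), 'eye': array([ 1.2248963 , -0.38764388,  1.03515092]), 'rotation': array([-0.30157031,  0.81137833,  0.4712046 , -0.16937171])}
top {'camera_matrix': array([[386.07808327,   0.        , 280.32013677],
       [  0.        , 386.07808327, 206.19293462],
       [  0.        ,   0.        ,   1.        ]]), 'eye': array([0.38999711, 0.03984363, 1.11845969]), 'rotation': array([-0.04611678,  0.71370695, -0.69770135,  0.04133363])}
wrist {'camera_matrix': array([[300.98846465,   0.        , 285.36508217],
       [  0.        , 300.98846465, 210.15153321],
       [  0.        ,   0.        ,   1.        ]]), 'eye': array([0.12443213, 0.54026929, 0.38331503]), 'rotation': array([0.10572332, 0.81570542, 0.56415934, 0.07191307])}
0.025
```

View pics/scene0.png

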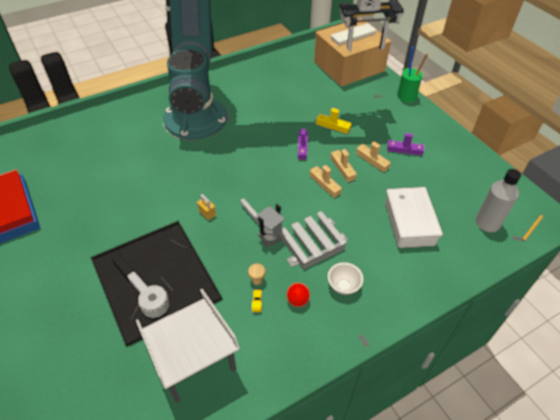

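View pics/top0.png

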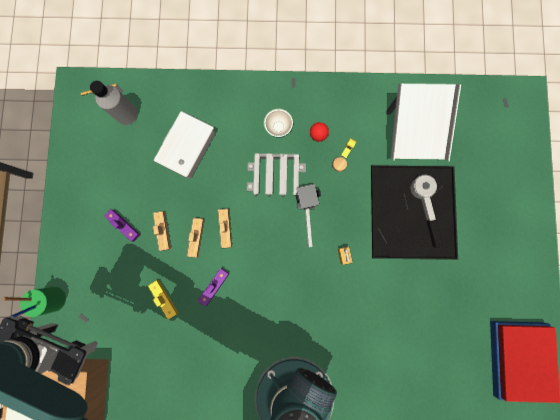

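View pics/wrist0.png

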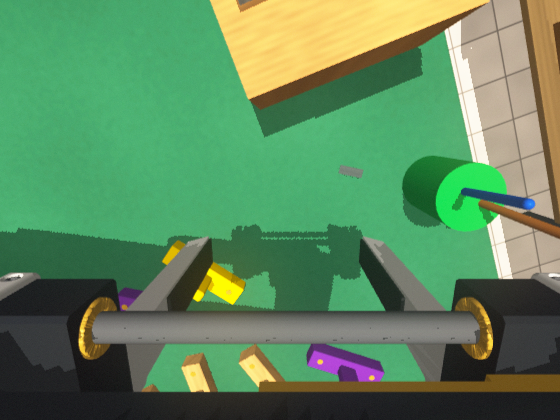

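The top view shows the beech rails at about (162,230), (195,237) and (225,228). The look-alikes are purple at (122,225) and (214,286), and yellow at (162,299). The case is at (276,174), the capped nut at (308,197), the keeper points to (309,245), and the tray is at (414,212) with the wrench head at (425,186).

```bash
cat > h.py <<'E'
from bench import *
import numpy as np, cv2
from scipy.spatial.transform import Rotation as R
def rot(q): return R.from_quat([q[1],q[2],q[3],q[0]]).as_matrix()
def cam(n):
    m=camera_model(n); return m["camera_matrix"],np.array(m["eye"]),rot(m["rotation"])
def toW(n,p,c=None):
    K,e,r=c or cam(n); return e+r@np.array(p)
def cloud(n,d,c=None):
    K,e,r=c or cam(n)
    v,u=np.mgrid[0:d.shape[0],0:d.shape[1]]
    P=np.stack([(u-K[0,2])/K[0,0]*d,(v-K[1,2])/K[1,1]*d,d],-1)
    W=P@r.T+e; W[d<=0]=np.nan; return W
def proj(n,P,c=None):
    K,e,r=c or cam(n); q=(np.atleast_2d(P)-e)@r; return np.stack([q[:,0]/q[:,2]*K[0,0]+K[0,2],q[:,1]/q[:,2]*K[1,1]+K[1,2]],1)
def pix2plane(n,uv,z,c=None):
    K,e,r=c or cam(n); uv=np.atleast_2d(np.array(uv,float))
    d=np.stack([(uv[:,0]-K[0,2])/K[0,0],(uv[:,1]-K[1,2])/K[1,1],np.ones(len(uv))],1)@r.T
    return e+d*((z-e[2])/d[:,2])[:,None]
def tool():
    o=get_obs(); return np.array(o["eef_pos"]),rot(o["tool_rot"]),o
E
python3 - <<'E'
from h import *
np.set_printoptions(precision=4,suppress=True)
for n in ["scene","top"]:
    p,d=read_camera(n); np.save(f"{n}_d.npy",d); np.save(f"{n}_p.npy",p)
    c=cam(n)
    for k in ["case","mouth_mid","nut_top","keeper_tip","cap","cap_buttons","wrench","wrench_head","rail0","tray","tin","whistle","knob","ball_center","dish","padlock"]:
        for r in place_of(n,k): print(n,k,round(r["confidence"],2),toW(n,r["point"],c))
print(get_obs()["time_s"])
E
```

```text
scene case 0.95 [ 0.6158  0.0678 -0.0003]
scene mouth_mid 0.98 [0.5649 0.0677 0.0039]
scene nut_top 0.61 [ 0.5519 -0.0183  0.0775]
scene keeper_tip 0.62 [ 0.4133 -0.0311  0.0202]
scene keeper_tip 0.56 [ 0.3913 -0.1332  0.0012]
scene cap 0.84 [ 0.5546 -0.0239  0.0408]
scene cap 0.52 [ 0.5241 -0.33    0.0012]
scene cap_buttons 0.74 [ 0.5544 -0.0211  0.0971]
scene wrench 0.7 [ 0.5029 -0.3793  0.0047]
scene wrench_head 0.56 [ 0.5922 -0.3605  0.0345]
scene rail0 0.93 [0.4509 0.3943 0.0013]
scene rail0 0.85 [0.2565 0.3745 0.0037]
scene rail0 0.77 [0.4607 0.5089 0.0044]
scene rail0 0.72 [ 0.521  -0.3328  0.0015]
scene rail0 0.71 [0.4348 0.2962 0.0023]
scene rail0 0.62 [0.2973 0.2355 0.0022]
scene rail0 0.61 [0.4628 0.2092 0.0033]
scene tray 0.75 [ 0.554  -0.0236  0.0401]
scene tray 0.56 [ 0.5198 -0.3345  0.0023]
scene tray 0.17 [ 0.5542 -0.0176  0.0954]
scene tin 0.85 [0.6979 0.3322 0.0038]
scene tin 0.59 [0.4612 0.2081 0.0045]
scene whistle 0.44 [ 0.7243 -0.1528  0.0056]
scene knob 0.69 [ 0.6503 -0.1135 -0.0005]
scene ball_center 0.59 [ 0.7487 -0.0519  0.0317]
scene ball_center 0.29 [ 0.39
[... 780 characters left out ...]
il0 0.56 [ 0.4298  0.2907 -0.0015]
top rail0 0.2 [ 0.5611  0.0675 -0.0011]
top tray 0.55 [ 0.5187 -0.338   0.0005]
top tray 0.52 [ 0.6543 -0.1197 -0.0024]
top tin 0.63 [0.6982 0.3336 0.0015]
top tin 0.29 [ 0.552  -0.0241  0.1001]
top whistle 0.69 [ 0.718  -0.1549 -0.0011]
top whistle 0.22 [ 0.7699  0.0625 -0.0028]
top knob 0.68 [ 0.6521 -0.1185 -0.0026]
top knob 0.44 [ 0.4293  0.2892 -0.0016]
top ball_center 0.67 [ 0.7455 -0.064   0.0271]
top ball_center 0.37 [0.6124 0.0637 0.0014]
top dish 0.88 [ 0.7695  0.0613 -0.0064]
top dish 0.34 [ 0.7186 -0.1575 -0.0013]
top padlock 0.55 [ 0.3908 -0.1353  0.0009]
top padlock 0.39 [ 0.4323  0.2905 -0.0027]
top padlock 0.24 [ 0.6524 -0.1147 -0.0035]
1.85
```

```bash
python3 - <<'E'
from h import *
np.set_printoptions(precision=4,suppress=True)
n="top"; p=np.load("top_p.npy"); d=np.load("top_d.npy"); c=cam(n); W=cloud(n,d,c)
hsv=cv2.cvtColor(p,cv2.COLOR_RGB2HSV)
cv2.imwrite("pics/crop_case.png",cv2.resize(p[100:280,230:470,::-1],None,fx=3.3,fy=3.3,interpolation=cv2.INTER_CUBIC)[:590,:790])
cv2.imwrite("pics/crop_rails.png",cv2.resize(p[190:330,90:250,::-1],None,fx=4.2,fy=4.2,interpolation=cv2.INTER_CUBIC))
for (u,v) in [(162,230),(195,237),(225,228),(122,225),(214,286),(162,299)]: print((u,v),p[v,u],hsv[v,u],W[v,u])
# beech mask
m=((hsv[...,0]>8)&(hsv[...,0]<23)&(hsv[...,1]>60)&(hsv[...,2]>110)).astype(np.uint8)
nn,l,s,cc=cv2.connectedComponentsWithStats(m)
for i in range(1,nn):
    if s[i,4]>60:
        q=np.argwhere(l==i); Wq=W[l==i]
        b=Wq[(Wq[:,2]>0.012)&(Wq[:,2]<0.036)]
        if len(b)<20: continue
        r=cv2.minAreaRect((b[:,:2]*1000).astype(np.float32)); print(s[i],r)
        t=Wq[Wq[:,2]>0.055]; print("  peg",len(t),t.mean(0) if len(t) else None)
E
```

```text
(162, 230) [104  82  55] [ 17 120 104] [0.4504 0.3827 0.0254]
(195, 237) [92 73 49] [ 17 119  92] [0.4318 0.2829 0.0481]
(225, 228) [92 72 49] [ 16 119  92] [0.4582 0.1997 0.0553]
(122, 225) [47 20 55] [143 162  55] [0.4609 0.4905 0.0421]
(214, 286) [53 24 61] [144 155  61] [0.301  0.222  0.0619]
(162, 299) [100  83  28] [ 23 184 100] [0.2604 0.3679 0.036 ]
[218 209  13  39 364] ((460.16717529296875, 206.62869262695312), (109.35755157470703, 27.531259536743164), 6.950111389160156)
  peg 45 [0.4599 0.2062 0.0671]
[153 211  16  40 365] ((448.5703430175781, 387.18096923828125), (108.45599365234375, 28.431774139404297), 13.193419456481934)
  peg 42 [0.4476 0.3864 0.0664]
[187 218  16  39 371] ((432.150390625, 289.83026123046875), (28.264572143554688, 108.5877914428711), 83.24516296386719)
  peg 42 [0.431  0.2895 0.0664]
```

```bash
ls pics
```

```text
crop_case.png
crop_rails.png
scene0.png
top0.png
wrist0.png
```

View pics/crop_case.png

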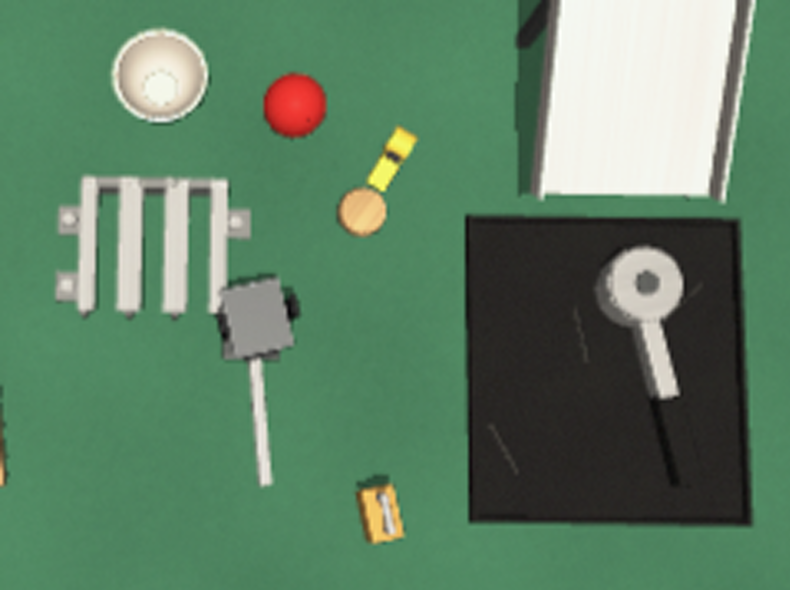

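View pics/crop_rails.png

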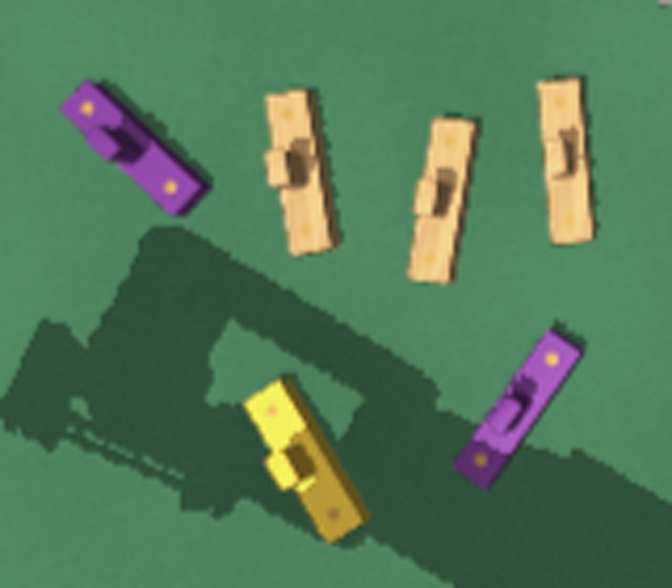

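The crops confirm three beech rails at crop pixels (302,170), (443,200) and (567,160), clearly apart from the purple and yellow ones. The cap looks turned by several degrees relative to the case, so I'll measure both yaws.

```bash
python3 - <<'E'
from h import *
np.set_printoptions(precision=4,suppress=True)
for n in ["top","scene"]:
    p=np.load(n+"_p.npy"); d=np.load(n+"_d.npy"); c=cam(n); W=cloud(n,d,c)
    def rect(m,lab):
        q=W[m]; 
        if len(q)<8: print(lab,len(q)); return
        r=cv2.minAreaRect((q[:,:2]*1000).astype(np.float32)); print(n,lab,len(q),np.round(r[0],1),np.round(r[1],1),round(r[2],2),"z",np.median(q[:,2]))
    x,y,z=W[...,0],W[...,1],W[...,2]
    near=(abs(x-.552)<.06)&(abs(y+.022)<.06)
    hs=cv2.cvtColor(p,cv2.COLOR_RGB2HSV)
    rect(near&(z>.079)&(z<.09)&(hs[...,2]>80),"captop")
    rect(near&(z>.079)&(z<.12)&(hs[...,2]<60),"caparms")
    rect((abs(x-.617)<.09)&(abs(y-.064)<.09)&(z>.024)&(z<.036)&(y>-0.005),"case")
    kb=(x>.40)&(x<.525)&(abs(y+.035)<.03)&(z>.018)&(z<.032)
    rect(kb,"keeper")
    t=(abs(x-.52)<.17)&(abs(y+.337)<.15)&(z>.009)&(z<.02)&(hs[...,2]<60)
    rect(t,"traywalls")
    hd=(abs(x-.52)<.13)&(abs(y+.37)<.1)&(z>.022)&(z<.033); rect(hd,"wrench handle")
    hd=(abs(x-.59)<.06)&(abs(y+.36)<.06)&(z>.036)&(z<.05); rect(hd,"wrench head")
E
```

```text
top captop 382 [548.2 -24.5] [58.  49.6] 14.4 z 0.08321517561747116
top caparms 31 [547.  -23.8] [16.3 63.6] 15.03 z 0.10280042132992273
top case 1020 [617.9  63.6] [120.5 127.1] 0.94 z 0.02892516999084449
top keeper 135 [467.1 -32.6] [105.3  10.1] 5.49 z 0.024477573014337617
top traywalls 525 [ 521.9 -334.5] [267.4 240.9] 0.67 z 0.012913125109001333
top wrench handle 408 [ 519.2 -371.2] [205.1  35.2] 21.07 z 0.026965546836396292
top wrench head 382 [ 590.9 -358.7] [61.8 61.6] 61.12 z 0.040887887499432396
scene captop 353 [550.3 -21.9] [61.2 53.6] 14.23 z 0.08504428927932473
scene caparms 49 [551.8 -25.1] [15.1 64.9] 14.8 z 0.10042669784316216
scene case 1183 [621.2  64.8] [122.  130.9] 0.38 z 0.030878267814835825
scene keeper 100 [458.9 -33.1] [89.1 11.5] 4.72 z 0.02503954844015044
scene traywalls 472 [ 524.4 -333.5] [271.8 234.4] 0.73 z 0.01153838412258923
scene wrench handle 469 [ 528.  -384.8] [207.1  60.8] 20.11 z 0.028427801510649386
scene wrench head 540 [ 594.9 -358. ] [61.7 63.4] 67.43 z 0.04231210668332536
```

```bash
cat >> h.py <<'E'
def jaw(r): return np.degrees(np.arctan2(r[1,1],r[0,1]))
def plan(x,y,z,ang=None):
    """shift (cm, tool axes) and yaw to bring the measured TCP to x,y,z and jaw direction ang (deg)"""
    t,r,o=tool(); dp=r.T@(np.array([x,y,z])-t)*100
    yw=0 if ang is None else -np.radians(ang-jaw(r))
    print("t",round(o["time_s"],2),"tcp",t.round(4),"jaw",round(jaw(r),2),"width",round(o["grip_width"],4),"F",np.round(o["wrist_force"],2),"-> dp",dp.round(2),"yaw",round(yw,3))
E
python3 -c "
from h import *
plan(.549,-.024,.20,104.6)"
```

```text
t 1.85 tcp [0.1942 0.5146 0.2305] jaw 69.33 width 0.0941 F [-0.66 -0.19  0.27] -> dp [-52.21 -37.87   3.05] yaw -0.616
```

Call:
{"fn": "drive_tool", "kwargs": {
  "targets": [
    {"hand":-1,"dp":[-52.2,-37.9,3.0],"yaw":-0.616},
    {"hand":-1,"dp":[-52.2,-37.9,3.0],"yaw":-0.616},
    {"hand":-1,"dp":[-52.2,-37.9,3.0],"yaw":-0.616},
    {"hand":-1,"dp":[-52.2,-37.9,3.0],"yaw":-0.616},
    {"hand":-1,"dp":[-52.2,-37.9,3.0],"yaw":-0.616},
    {"hand":-1,"dp":[-52.2,-37.9,3.0],"yaw":-0.616},
    {"hand":-1,"dp":[-52.2,-37.9,3.0],"yaw":-0.616},
    {"hand":-1,"dp":[-52.2,-37.9,3.0],"yaw":-0.616}
  ]
}}

```text
time_s: 2.65
eef_pos: [0.4046, 0.1951, 0.2132]
tool_rot: [0.001, -0.127, 0.992, 0.0]
wrist_force: [1.3, 0.6, 0.2]
grip_width: 0.0939
```

```bash
python3 -c "
from h import *
plan(.549,-.024,.20,104.6)"
```

```text
t 2.65 tcp [0.4046 0.1951 0.2132] jaw 104.63 width 0.0939 F [1.27 0.61 0.18] -> dp [ -8.44 -24.85   1.32] yaw 0.001
```

Call:
{"fn": "drive_tool", "kwargs": {
  "targets": [
    {"hand":-1,"dp":[-8.4,-24.8,1.3],"yaw":0},
    {"hand":-1,"dp":[-8.4,-24.8,1.3],"yaw":0},
    {"hand":-1,"dp":[-8.4,-24.8,1.3],"yaw":0},
    {"hand":-1,"dp":[-8.4,-24.8,1.3],"yaw":0},
    {"hand":-1,"dp":[-8.4,-24.8,1.3],"yaw":0},
    {"hand":-1,"dp":[-8.4,-24.8,1.3],"yaw":0},
    {"hand":-1,"dp":[-8.4,-24.8,1.3],"yaw":0},
    {"hand":-1,"dp":[-8.4,-24.8,1.3],"yaw":0}
  ]
}}

```text
time_s: 3.45
eef_pos: [0.5472, -0.021, 0.1999]
tool_rot: [-0.0, -0.127, 0.992, 0.001]
wrist_force: [-0.5, 0.2, 0.1]
grip_width: 0.0939
```

```bash
python3 - <<'E'
from h import *
np.set_printoptions(precision=4,suppress=True)
c=cam("wrist"); p,d=read_camera("wrist"); cv2.imwrite("pics/w1.png",p[:,:,::-1])
for k in ["cap","cap_buttons","nut_top","keeper_tip"]:
    for r in place_of("wrist",k): print(k,round(r["confidence"],2),toW("wrist",r["point"],c))
W=cloud("wrist",d,c); x,y,z=W[...,0],W[...,1],W[...,2]
near=(abs(x-.552)<.06)&(abs(y+.022)<.06)&(z>.077)&(z<.09)&(p.max(-1)>80)
q=W[near]; print(len(q),cv2.minAreaRect((q[:,:2]*1000).astype(np.float32)),np.median(q[:,2]))
plan(.549,-.024,.104,104.6)
E
```

```text
cap 0.57 [ 0.5483 -0.023   0.0379]
cap_buttons 0.65 [ 0.4125 -0.0363  0.0167]
cap_buttons 0.56 [ 0.5501 -0.028   0.0946]
nut_top 0.63 [0.5634 0.0639 0.0015]
keeper_tip 0.75 [ 0.4138 -0.0347  0.0164]
3258 ((549.0355224609375, -23.842323303222656), (58.31737518310547, 53.047462463378906), 14.873263359069824) 0.08357423871898595
t 3.7 tcp [ 0.5473 -0.0205  0.2004] jaw 104.74 width 0.0942 F [0.01 0.17 0.67] -> dp [-0.07 -0.38  9.64] yaw 0.003
```

View pics/w1.png

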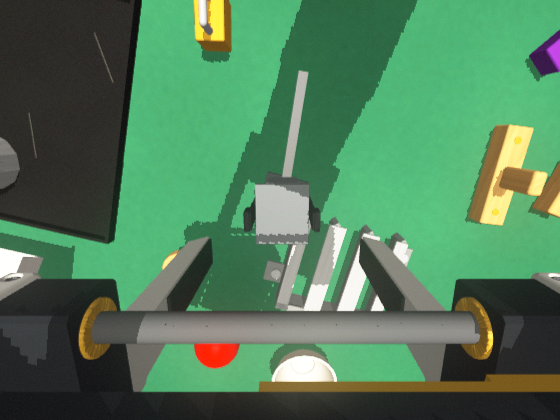

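The wrist view shows the cap at (282,210), with its button arms at (248,217) and (317,217) between the fingers. Now I'll descend and squeeze.

Call:
{"fn": "drive_tool", "kwargs": {
  "targets": [
    {"hand":-1,"dp":[-0.1,-0.4,4.0],"yaw":0},
    {"hand":-1,"dp":[-0.1,-0.4,7.5],"yaw":0},
    {"hand":-1,"dp":[-0.1,-0.4,9.6],"yaw":0},
    {"hand":-1,"dp":[-0.1,-0.4,9.6],"yaw":0},
    {"hand":0.3,"dp":[-0.1,-0.4,9.6],"yaw":0},
    {"hand":0.6,"dp":[-0.1,-0.4,9.6],"yaw":0},
    {"hand":0.6,"dp":[-0.1,-0.4,9.6],"yaw":0},
    {"hand":0.6,"dp":[-0.1,-0.4,9.6],"yaw":0}
  ],
  "squeeze": 25
}}

```text
time_s: 4.5
eef_pos: [0.5506, -0.0253, 0.1056]
tool_rot: [0.001, -0.127, 0.992, -0.0]
wrist_force: [-0.1, 0.7, 5.5]
grip_width: 0.0654
```

```bash
python3 -c "
from h import *
plan(.549,-.024,.104,104.6)"
```

```text
t 4.5 tcp [ 0.5506 -0.0253  0.1056] jaw 104.63 width 0.0654 F [-0.14  0.7   5.5 ] -> dp [0.12 0.17 0.16] yaw 0.0
```

Call:
{"fn": "drive_tool", "kwargs": {
  "targets": [
    {"hand":0.6,"dp":[0,0,0],"yaw":0},
    {"hand":0.6,"dp":[0,0,0],"yaw":0},
    {"hand":0.6,"dp":[0,0,0],"yaw":0},
    {"hand":0.6,"dp":[0,0,0],"yaw":0},
    {"hand":0.6,"dp":[0,0,0],"yaw":0},
    {"hand":0.6,"dp":[0,0,0],"yaw":0},
    {"hand":0.6,"dp":[0,0,0],"yaw":0},
    {"hand":0.6,"dp":[0,0,0],"yaw":0}
  ]
}}

```text
time_s: 5.3
eef_pos: [0.5507, -0.0254, 0.1062]
tool_rot: [0.002, -0.127, 0.992, -0.0]
wrist_force: [-1.2, 0.8, 5.1]
grip_width: 0.0573
```

Call:
{"fn": "drive_tool", "kwargs": {
  "targets": [
    {"hand":0.6,"dp":[0,0,-1],"yaw":0},
    {"hand":0.6,"dp":[0,0,-2],"yaw":0},
    {"hand":0.6,"dp":[0,0,-3],"yaw":0},
    {"hand":0.6,"dp":[0,0,-4],"yaw":0},
    {"hand":0.6,"dp":[0,0,-5],"yaw":0},
    {"hand":0.6,"dp":[0,0,-6],"yaw":0},
    {"hand":0.6,"dp":[0,0,-7],"yaw":0},
    {"hand":0.6,"dp":[0,0,-7],"yaw":0}
  ]
}}

```text
time_s: 6.1
eef_pos: [0.5507, -0.0257, 0.1761]
tool_rot: [0.002, -0.127, 0.992, -0.0]
wrist_force: [0.2, -0.9, -0.8]
grip_width: 0.0571
```

```bash
python3 - <<'E'
from h import *
for n in ["wrist","scene"]:
    p,d=read_camera(n); cv2.imwrite(f"pics/{n}2.png",p[:,:,::-1] if n=="wrist" else cv2.resize(p[150:330,80:400,::-1],None,fx=2.5,fy=2.5))
plan(.47,-.27,.19,90)
E
```

```text
t 6.2 tcp [ 0.5498 -0.0256  0.1741] jaw 104.62 width 0.0571 F [-0.17  0.63 -1.49] -> dp [ 13.89 -21.64  -1.59] yaw 0.255
```

View pics/scene2.png

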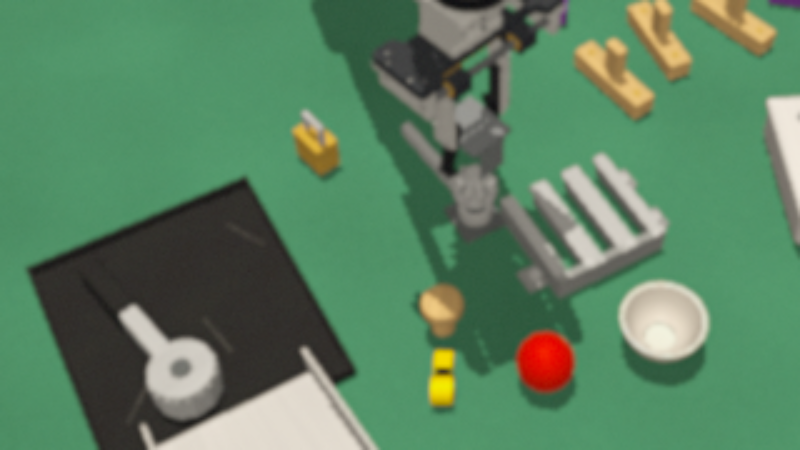

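Cap is off the nut and held. I'll carry it to the left half of the tray.

Call:
{"fn": "drive_tool", "kwargs": {
  "targets": [
    {"hand":0.6,"dp":[15.9,-21.6,-1.6],"yaw":0.255},
    {"hand":0.6,"dp":[15.9,-21.6,-1.6],"yaw":0.255},
    {"hand":0.6,"dp":[15.9,-21.6,-1.6],"yaw":0.255},
    {"hand":0.6,"dp":[15.9,-21.6,-1.6],"yaw":0.255},
    {"hand":0.6,"dp":[15.9,-21.6,-1.6],"yaw":0.255},
    {"hand":0.6,"dp":[15.9,-21.6,-1.6],"yaw":0.255},
    {"hand":0.6,"dp":[15.9,-21.6,-1.6],"yaw":0.255},
    {"hand":0.6,"dp":[15.9,-21.6,-1.6],"yaw":0.255}
  ]
}}

```text
time_s: 7.0
eef_pos: [0.4501, -0.2743, 0.1891]
tool_rot: [-0.0, 0.0, 1.0, 0.001]
wrist_force: [0.3, 0.8, -0.7]
grip_width: 0.0575
```

```bash
python3 - <<'E'
from h import *
plan(.45,-.27,.074,90)
E
```

```text
t 7.0 tcp [ 0.4501 -0.2743  0.1891] jaw 89.96 width 0.0575 F [ 0.28  0.84 -0.72] -> dp [-0.    0.41 11.51] yaw -0.001
```

Call:
{"fn": "drive_tool", "kwargs": {
  "targets": [
    {"hand":0.6,"dp":[0,0.4,4],"yaw":0},
    {"hand":0.6,"dp":[0,0.4,8],"yaw":0},
    {"hand":0.6,"dp":[0,0.4,10.5],"yaw":0},
    {"hand":0.6,"dp":[0,0.4,11.3],"yaw":0},
    {"hand":0.6,"dp":[0,0.4,11.6],"yaw":0},
    {"hand":0.6,"dp":[0,0.4,11.6],"yaw":0},
    {"hand":0,"dp":[0,0.4,11.6],"yaw":0},
    {"hand":-1,"dp":[0,0.4,11.6],"yaw":0}
  ]
}}

```text
time_s: 7.8
eef_pos: [0.4514, -0.2713, 0.0756]
tool_rot: [0.001, -0.0, 1.0, -0.001]
wrist_force: [0.3, -0.0, -1.9]
grip_width: 0.0625
```

```bash
python3 - <<'E'
from h import *
plan(.45,-.27,.17,90)
E
```

```text
t 7.8 tcp [ 0.4514 -0.2713  0.0756] jaw 90.02 width 0.0625 F [ 0.35 -0.   -1.86] -> dp [ 0.11  0.11 -9.44] yaw 0.0
```

Call:
{"fn": "drive_tool", "kwargs": {
  "targets": [
    {"hand":-1,"dp":[0,0,0],"yaw":0},
    {"hand":-1,"dp":[0,0,0],"yaw":0},
    {"hand":-1,"dp":[0,0,0],"yaw":0},
    {"hand":-1,"dp":[0,0,0],"yaw":0},
    {"hand":-1,"dp":[0,0,-4],"yaw":0},
    {"hand":-1,"dp":[0,0,-8],"yaw":0},
    {"hand":-1,"dp":[0,0,-12],"yaw":0},
    {"hand":-1,"dp":[0,0,-14],"yaw":0}
  ]
}}

```text
time_s: 8.6
eef_pos: [0.4515, -0.2716, 0.2184]
tool_rot: [0.003, -0.0, 1.0, -0.002]
wrist_force: [0.2, -0.0, -0.3]
grip_width: 0.0939
```

```bash
python3 - <<'E'
from h import *
p,d=read_camera("top"); cv2.imwrite("pics/top3.png",p[:,:,::-1])
p,d=read_camera("scene"); cv2.imwrite("pics/scene3.png",p[:,:,::-1])
plan(.46,.206,.17,97)
E
```

```text
t 8.7 tcp [ 0.452  -0.2719  0.2183] jaw 90.01 width 0.0942 F [0.04 0.04 0.51] -> dp [-0.78 47.82  4.59] yaw -0.122
```

View pics/scene3.png

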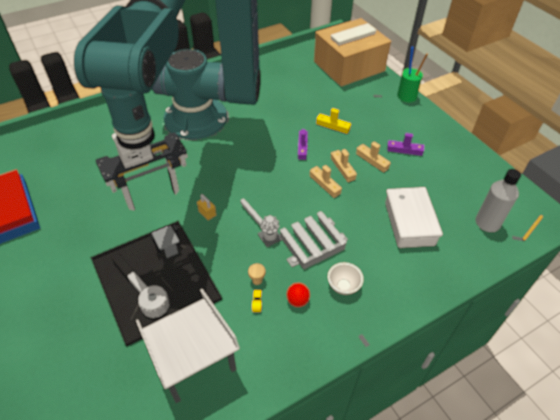

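The cap stands in the tray at (167,240) and the nut is bare at (270,228). Next is the nearest rail.

Call:
{"fn": "drive_tool", "kwargs": {
  "targets": [
    {"hand":-1,"dp":[-0.8,47.8,3],"yaw":-0.122},
    {"hand":-1,"dp":[-0.8,47.8,3],"yaw":-0.122},
    {"hand":-1,"dp":[-0.8,47.8,3],"yaw":-0.122},
    {"hand":-1,"dp":[-0.8,47.8,3],"yaw":-0.122},
    {"hand":-1,"dp":[-0.8,47.8,3],"yaw":-0.122},
    {"hand":-1,"dp":[-0.8,47.8,3],"yaw":-0.122},
    {"hand":-1,"dp":[-0.8,47.8,3],"yaw":-0.122},
    {"hand":-1,"dp":[-0.8,47.8,3],"yaw":-0.122}
  ]
}}

```text
time_s: 9.5
eef_pos: [0.4557, 0.1303, 0.1866]
tool_rot: [-0.001, -0.061, 0.998, -0.0]
wrist_force: [-0.1, -0.1, 0.5]
grip_width: 0.0943
```

```bash
python3 - <<'E'
from h import *
plan(.46,.206,.17,97)
E
```

```text
t 9.5 tcp [0.4557 0.1303 0.1866] jaw 97.0 width 0.0943 F [-0.14 -0.08  0.52] -> dp [-1.36  7.46  1.66] yaw -0.0
```

Call:
{"fn": "drive_tool", "kwargs": {
  "targets": [
    {"hand":0,"dp":[-1.4,7.5,1.7],"yaw":0},
    {"hand":0,"dp":[-1.4,7.5,1.7],"yaw":0},
    {"hand":0,"dp":[-1.4,7.5,1.7],"yaw":0},
    {"hand":0,"dp":[-1.4,7.5,1.7],"yaw":0},
    {"hand":0,"dp":[-1.4,7.5,1.7],"yaw":0},
    {"hand":0,"dp":[-1.4,7.5,1.7],"yaw":0},
    {"hand":0,"dp":[-1.4,7.5,1.7],"yaw":0},
    {"hand":0,"dp":[-1.4,7.5,1.7],"yaw":0}
  ]
}}

```text
time_s: 10.3
eef_pos: [0.462, 0.2039, 0.1722]
tool_rot: [0.0, -0.06, 0.998, 0.0]
wrist_force: [0.2, -0.5, 0.4]
grip_width: 0.0475
```

```bash
cat >> h.py <<'E'
def rails(n,save=None):
    c=cam(n); p,d=read_camera(n)
    if save: cv2.imwrite(save,p[:,:,::-1])
    W=cloud(n,d,c); hsv=cv2.cvtColor(p,cv2.COLOR_RGB2HSV)
    m=((hsv[...,0]>8)&(hsv[...,0]<22)&(hsv[...,1]>60)&(hsv[...,1]<170)&(hsv[...,2]>60)&(W[...,2]>.012)&(W[...,2]<.09)).astype(np.uint8)
    nn,l,s,cc=cv2.connectedComponentsWithStats(m)
    for i in range(1,nn):
        if s[i,4]<60: continue
        Wq=W[l==i]; b=Wq[(Wq[:,2]>.019)&(Wq[:,2]<.03)]; t=Wq[(Wq[:,2]>.062)]
        def r(q):
            if len(q)<10: return None
            a=cv2.minAreaRect((q[:,:2]*1000).astype(np.float32)); return np.round(a[0],1).tolist(),np.round(a[1],1).tolist(),round(a[2],1),round(float(np.median(q[:,2])),4)
        print(n,s[i].tolist(),"bar",r(b),"peg",r(t))
E
python3 - <<'E'
from h import *
rails("wrist","pics/w4.png"); plan(.46,.206,.06,97)
E
```

```text
wrist [344, 132, 34, 102, 333] bar ([431.0, 277.3], [1.6, 106.5], 83.7, 0.0214) peg None
wrist [443, 160, 34, 103, 620] bar ([448.7, 375.1], [25.2, 109.8], 89.5, 0.0213) peg None
wrist [276, 162, 27, 92, 1263] bar ([465.8, 208.0], [98.3, 26.7], 8.0, 0.0236) peg ([460.6, 208.3], [23.3, 13.7], 6.8, 0.0673)
wrist [361, 176, 31, 34, 535] bar ([437.6, 289.9], [19.1, 35.7], 70.1, 0.0237) peg ([431.7, 286.2], [6.2, 23.3], 79.3, 0.0649)
wrist [451, 204, 44, 35, 902] bar ([455.2, 385.0], [34.8, 16.2], 4.3, 0.0238) peg ([448.1, 383.0], [9.3, 23.9], 80.2, 0.0645)
t 10.35 tcp [0.462  0.204  0.1722] jaw 96.93 width 0.0471 F [-0.13 -0.11  0.47] -> dp [ 0.18  0.22 11.22] yaw -0.001
```

View pics/w4.png

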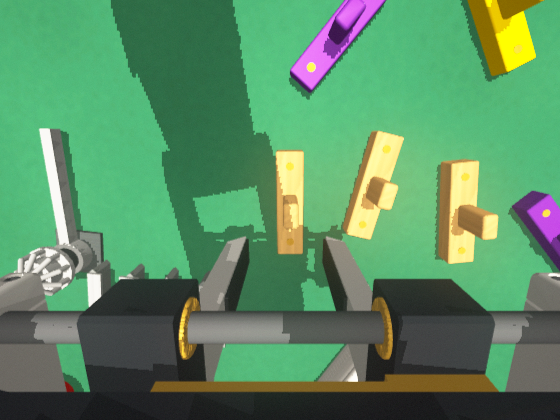

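Call:
{"fn": "drive_tool", "kwargs": {
  "targets": [
    {"hand":0,"dp":[0.15,0.35,4],"yaw":0},
    {"hand":0,"dp":[0.15,0.35,8],"yaw":0},
    {"hand":0,"dp":[0.15,0.35,11.1],"yaw":0},
    {"hand":0,"dp":[0.15,0.35,11.1],"yaw":0},
    {"hand":0,"dp":[0.15,0.35,11.1],"yaw":0},
    {"hand":0.5,"dp":[0.15,0.35,11.1],"yaw":0},
    {"hand":1,"dp":[0.15,0.35,11.1],"yaw":0},
    {"hand":1,"dp":[0.15,0.35,11.1],"yaw":0}
  ],
  "squeeze": 30
}}

```text
time_s: 11.15
eef_pos: [0.461, 0.2083, 0.0627]
tool_rot: [0.002, -0.061, 0.998, 0.0]
wrist_force: [0.1, -0.3, -0.8]
grip_width: 0.0264
```

```bash
python3 - <<'E'
from h import *
plan(.46,.206,.06,97)
E
```

```text
t 11.15 tcp [0.461  0.2083 0.0627] jaw 97.0 width 0.0264 F [ 0.09 -0.26 -0.76] -> dp [ 0.13 -0.22  0.27] yaw -0.0
```

Call:
{"fn": "drive_tool", "kwargs": {
  "targets": [
    {"hand":1,"dp":[0,0,0],"yaw":0},
    {"hand":1,"dp":[0,0,0],"yaw":0},
    {"hand":1,"dp":[0,0,0],"yaw":0},
    {"hand":1,"dp":[0,0,0],"yaw":0},
    {"hand":1,"dp":[0,0,-1],"yaw":0},
    {"hand":1,"dp":[0,0,-2],"yaw":0},
    {"hand":1,"dp":[0,0,-3],"yaw":0},
    {"hand":1,"dp":[0,0,-3],"yaw":0}
  ]
}}

```text
time_s: 11.95
eef_pos: [0.4611, 0.2083, 0.093]
tool_rot: [0.002, -0.061, 0.998, 0.001]
wrist_force: [0.1, 0.0, -1.8]
grip_width: 0.0138
```

```bash
python3 - <<'E'
from h import *
np.set_printoptions(precision=4,suppress=True)
for n in ["top","scene"]:
    p=np.load(n+"_p.npy"); d=np.load(n+"_d.npy"); W=cloud(n,d)
    x,y,z=W[...,0],W[...,1],W[...,2]
    m=(z>.022)&(z<.037)&(x>.56)&(x<.66)&(y>-.01)&(y<.14)
    q=W[m]
    # lips: bands; search yaw maximizing histogram sharpness
    best=None
    for a in np.radians(np.arange(-3,4,.25)):
        v=-np.sin(a)*(q[:,0]-.617)+np.cos(a)*(q[:,1]-.064)
        for s in np.arange(-.01,.0101,.0005):
            w=(v-s+.12)%.04  # lane centres at 0 mod 40 => empty |w|<10mm
            w=np.minimum(w,.04-w); sc=(w<.0095).mean()
            if best is None or sc<best[0]: best=(sc,a,s)
    # plateau average
    L=[]
    for a in np.radians(np.arange(-3,4,.25)):
        v=-np.sin(a)*(q[:,0]-.617)+np.cos(a)*(q[:,1]-.064)
        for s in np.arange(-.01,.0101,.0005):
            w=(v-s+.12)%.04; w=np.minimum(w,.04-w)
            if (w<.0095).mean()<best[0]+.02: L.append((np.degrees(a),s))
    print(n,len(q),best,np.mean(L,0),len(L))
    m2=(z>.022)&(z<.037)&(x>.5)&(x<.75)&(y>0.0)&(y<.13); print("x range",np.percentile(x[m2],[0.2,1,99,99.8]))
plan(.46,.206,.06,97)
E
```

```text
top 809 (np.float64(0.0), np.float64(-0.004363323129985824), np.float64(-0.0009999999999999922)) [ 1.25   -0.0007] 93
x range [0.5578 0.5598 0.7368 0.7487]
scene 882 (np.float64(0.02947845804988662), np.float64(-0.004363323129985824), np.float64(0.0005000000000000091)) [0.0896 0.0003] 53
x range [0.5611 0.5634 0.746  0.7493]
t 11.95 tcp [0.4611 0.2083 0.093 ] jaw 97.0 width 0.0138 F [ 0.08  0.01 -1.78] -> dp [ 0.15 -0.22  3.3 ] yaw 0.0
```

```bash
python3 - <<'E'
from h import *
plan(.490,.0225,.093,90.7)
E
```

```text
t 11.95 tcp [0.4611 0.2083 0.093 ] jaw 97.0 width 0.0138 F [ 0.08  0.01 -1.78] -> dp [-6.10e-01 -1.88e+01 -1.00e-02] yaw 0.11
```

Call:
{"fn": "drive_tool", "kwargs": {
  "targets": [
    {"hand":1,"dp":[-0.6,-18.8,0],"yaw":0.11},
    {"hand":1,"dp":[-0.6,-18.8,0],"yaw":0.11},
    {"hand":1,"dp":[-0.6,-18.8,0],"yaw":0.11},
    {"hand":1,"dp":[-0.6,-18.8,0],"yaw":0.11},
    {"hand":1,"dp":[-0.6,-18.8,0],"yaw":0.11},
    {"hand":1,"dp":[-0.6,-18.8,1],"yaw":0.11},
    {"hand":1,"dp":[-0.6,-18.8,2],"yaw":0.11},
    {"hand":1,"dp":[-0.6,-18.8,2.6],"yaw":0.11}
  ]
}}

```text
time_s: 12.75
eef_pos: [0.4874, 0.0234, 0.0629]
tool_rot: [-0.001, -0.007, 1.0, 0.0]
wrist_force: [-0.8, 0.4, -1.5]
grip_width: 0.0138
```

```bash
python3 - <<'E'
from h import *
p,d=read_camera("scene"); cv2.imwrite("pics/s5.png",cv2.resize(p[150:300,200:400,::-1],None,fx=3.9,fy=3.9,interpolation=cv2.INTER_CUBIC))
plan(.490,.0225,.0633,90.7)
E
```

```text
t 12.8 tcp [0.4869 0.0234 0.062 ] jaw 90.82 width 0.0141 F [ 0.45 -0.03 -2.11] -> dp [-0.31 -0.1  -0.13] yaw 0.002
```

View pics/s5.png

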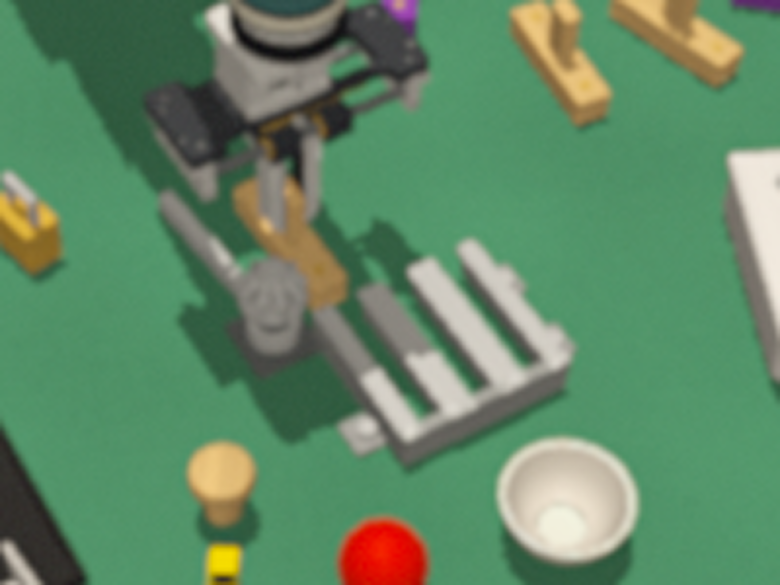

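Call:
{"fn": "drive_tool", "kwargs": {
  "targets": [
    {"hand":1,"dp":[-1.0,-0.1,0],"yaw":0},
    {"hand":1,"dp":[-2.0,-0.1,0],"yaw":0},
    {"hand":1,"dp":[-3.0,-0.1,0],"yaw":0},
    {"hand":1,"dp":[-4.0,-0.1,0],"yaw":0},
    {"hand":1,"dp":[-5.0,-0.1,0],"yaw":0},
    {"hand":1,"dp":[-6.0,-0.1,0],"yaw":0},
    {"hand":1,"dp":[-7.0,-0.1,0],"yaw":0},
    {"hand":1,"dp":[-8.0,-0.1,0],"yaw":0}
  ]
}}

```text
time_s: 13.6
eef_pos: [0.5688, 0.0223, 0.0641]
tool_rot: [-0.001, -0.006, 1.0, 0.0]
wrist_force: [-3.5, 1.6, -4.6]
grip_width: 0.0137
```

```bash
python3 - <<'E'
from h import *
plan(.6175,.024,.0633,90.7)
E
```

```text
t 13.6 tcp [0.5688 0.0223 0.0641] jaw 90.7 width 0.0137 F [-3.49  1.65 -4.62] -> dp [-4.87  0.11  0.08] yaw -0.0
```

Call:
{"fn": "drive_tool", "kwargs": {
  "targets": [
    {"hand":1,"dp":[-1.0,0.1,0],"yaw":0},
    {"hand":1,"dp":[-2.0,0.1,0],"yaw":0},
    {"hand":1,"dp":[-3.0,0.1,0.1],"yaw":0},
    {"hand":1,"dp":[-4.0,0.1,0.1],"yaw":0},
    {"hand":1,"dp":[-4.5,0.1,0.1],"yaw":0},
    {"hand":1,"dp":[-4.8,0.1,0.1],"yaw":0},
    {"hand":1,"dp":[-5.1,0.1,0.1],"yaw":0},
    {"hand":1,"dp":[-5.1,0.1,0.1],"yaw":0}
  ]
}}

```text
time_s: 14.4
eef_pos: [0.6158, 0.0235, 0.0634]
tool_rot: [-0.005, -0.006, 1.0, -0.0]
wrist_force: [-11.7, -0.6, 1.0]
grip_width: 0.0135
```

```bash
python3 - <<'E'
from h import *
plan(.6175,.024,.0633,90.7)
E
```

```text
t 14.4 tcp [0.6158 0.0235 0.0634] jaw 90.7 width 0.0135 F [-11.69  -0.58   0.99] -> dp [-0.17  0.05  0.01] yaw -0.0
```

Pushing meets 12 N at the end wall, so the rail is home. Release and go to the second rail.

Call:
{"fn": "drive_tool", "kwargs": {
  "targets": [
    {"hand":0.45,"dp":[0.3,0,0],"yaw":0},
    {"hand":0.45,"dp":[0.3,0,0],"yaw":0},
    {"hand":0.45,"dp":[0.3,0,0],"yaw":0},
    {"hand":0.45,"dp":[0.3,0,-2],"yaw":0},
    {"hand":0.45,"dp":[0.3,0,-5],"yaw":0},
    {"hand":0.45,"dp":[0.3,0,-9],"yaw":0},
    {"hand":0,"dp":[0.3,0,-12],"yaw":0},
    {"hand":0,"dp":[0.3,0,-12],"yaw":0}
  ]
}}

```text
time_s: 15.2
eef_pos: [0.6204, 0.0235, 0.1916]
tool_rot: [0.007, -0.006, 1.0, -0.0]
wrist_force: [0.9, 0.6, 0.5]
grip_width: 0.0386
```

```bash
python3 - <<'E'
from h import *
rails("top"); plan(.432,.2895,.17,83.2)
E
```

```text
top [333, 157, 14, 14, 142] bar None peg None
top [286, 165, 9, 31, 219] bar ([602.8, 24.1], [88.4, 22.8], 3.0, 0.0233) peg ([613.9, 22.3], [22.8, 14.0], 1.3, 0.0668)
top [153, 212, 17, 39, 411] bar ([449.0, 386.9], [109.1, 27.8], 12.9, 0.023) peg ([447.9, 386.6], [23.4, 12.4], 12.9, 0.0665)
top [187, 218, 17, 39, 391] bar ([432.4, 289.4], [28.9, 107.6], 83.0, 0.023) peg ([431.2, 289.3], [13.1, 22.7], 85.7, 0.067)
top [338, 247, 14, 17, 130] bar None peg None
top [17, 359, 90, 61, 1370] bar ([61.5, 581.4], [245.9, 118.4], 52.9, 0.024) peg ([68.0, 587.5], [240.6, 111.6], 56.3, 0.0764)
t 15.25 tcp [0.619  0.0235 0.1881] jaw 90.7 width 0.0424 F [ 1.01  0.24 -0.03] -> dp [18.39 26.83  1.63] yaw 0.131
```

Call:
{"fn": "drive_tool", "kwargs": {
  "targets": [
    {"hand":0,"dp":[18.4,26.8,1.6],"yaw":0.131},
    {"hand":0,"dp":[18.4,26.8,1.6],"yaw":0.131},
    {"hand":0,"dp":[18.4,26.8,1.6],"yaw":0.131},
    {"hand":0,"dp":[18.4,26.8,1.6],"yaw":0.131},
    {"hand":0,"dp":[18.4,26.8,1.6],"yaw":0.131},
    {"hand":0,"dp":[18.4,26.8,1.6],"yaw":0.131},
    {"hand":0,"dp":[18.4,26.8,1.6],"yaw":0.131},
    {"hand":0,"dp":[18.4,26.8,1.6],"yaw":0.131}
  ]
}}

```text
time_s: 16.05
eef_pos: [0.4267, 0.2915, 0.166]
tool_rot: [-0.001, 0.057, 0.998, -0.0]
wrist_force: [-0.3, 0.4, -0.1]
grip_width: 0.0468
```

```bash
python3 - <<'E'
from h import *
rails("wrist","pics/w6.png"); plan(.432,.2895,.061,83.2)
E
```

```text
wrist [353, 163, 46, 104, 830] bar ([448.5, 384.8], [107.0, 24.7], 10.6, 0.023) peg ([447.1, 382.9], [9.0, 23.1], 74.7, 0.0644)
wrist [278, 203, 17, 14, 153] bar ([427.8, 292.2], [16.8, 13.9], 76.9, 0.0272) peg ([421.6, 292.3], [12.4, 1.9], 83.7, 0.0636)
wrist [273, 216, 26, 47, 704] bar ([461.3, 287.4], [26.7, 51.6], 83.1, 0.0236) peg ([442.5, 288.2], [13.0, 5.3], 55.8, 0.0668)
wrist [57, 344, 31, 48, 397] bar ([589.9, 19.5], [30.6, 63.2], 82.5, 0.0244) peg None
t 16.1 tcp [0.4281 0.2901 0.1662] jaw 83.38 width 0.0471 F [-0.32  0.02  0.57] -> dp [-0.41  0.   10.52] yaw 0.003
```

View pics/w6.png

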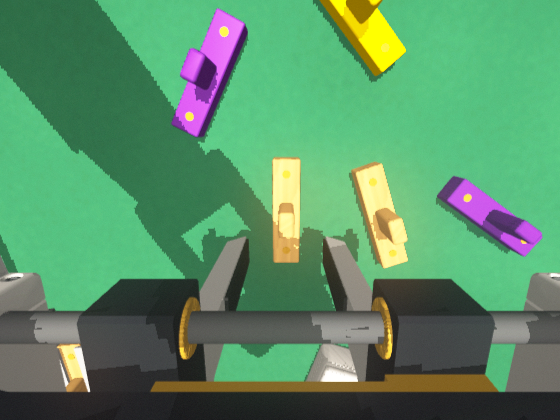

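Call:
{"fn": "drive_tool", "kwargs": {
  "targets": [
    {"hand":0,"dp":[-0.4,0,4],"yaw":0},
    {"hand":0,"dp":[-0.4,0,8],"yaw":0},
    {"hand":0,"dp":[-0.4,0,10.4],"yaw":0},
    {"hand":0,"dp":[-0.4,0,10.4],"yaw":0},
    {"hand":1,"dp":[-0.4,0,10.4],"yaw":0},
    {"hand":1,"dp":[-0.4,0,10.4],"yaw":0},
    {"hand":1,"dp":[-0.4,0,10.4],"yaw":0},
    {"hand":1,"dp":[-0.4,0,10.4],"yaw":0}
  ]
}}

```text
time_s: 16.9
eef_pos: [0.4344, 0.2893, 0.0655]
tool_rot: [0.001, 0.059, 0.998, 0.001]
wrist_force: [-0.2, -0.1, -0.6]
grip_width: 0.0186
```

Call:
{"fn": "drive_tool", "kwargs": {
  "targets": [
    {"hand":1,"dp":[0,0,0],"yaw":0},
    {"hand":1,"dp":[0,0,0],"yaw":0},
    {"hand":1,"dp":[0,0,0],"yaw":0},
    {"hand":1,"dp":[0,0,-1],"yaw":0},
    {"hand":1,"dp":[0,0,-2],"yaw":0},
    {"hand":1,"dp":[0,0,-3],"yaw":0},
    {"hand":1,"dp":[0,0,-3],"yaw":0},
    {"hand":1,"dp":[0,0,-3],"yaw":0}
  ]
}}

```text
time_s: 17.7
eef_pos: [0.4336, 0.289, 0.0943]
tool_rot: [0.0, 0.059, 0.998, 0.0]
wrist_force: [-0.5, -0.4, -0.8]
grip_width: 0.014
```

```bash
python3 - <<'E'
from h import *
plan(.487,.0625,.093,90.7)
E
```

```text
t 17.7 tcp [0.4336 0.289  0.0943] jaw 83.19 width 0.014 F [-0.48 -0.38 -0.77] -> dp [ -7.99 -21.86   0.12] yaw -0.131
```

Call:
{"fn": "drive_tool", "kwargs": {
  "targets": [
    {"hand":1,"dp":[-8.0,-21.9,0],"yaw":-0.131},
    {"hand":1,"dp":[-8.0,-21.9,0],"yaw":-0.131},
    {"hand":1,"dp":[-8.0,-21.9,0],"yaw":-0.131},
    {"hand":1,"dp":[-8.0,-21.9,0],"yaw":-0.131},
    {"hand":1,"dp":[-8.0,-21.9,0],"yaw":-0.131},
    {"hand":1,"dp":[-8.0,-21.9,1],"yaw":-0.131},
    {"hand":1,"dp":[-8.0,-21.9,2.2],"yaw":-0.131},
    {"hand":1,"dp":[-8.0,-21.9,2.8],"yaw":-0.131}
  ]
}}

```text
time_s: 18.5
eef_pos: [0.4852, 0.0627, 0.0646]
tool_rot: [-0.002, -0.007, 1.0, 0.0]
wrist_force: [-11.2, -1.7, 32.1]
grip_width: 0.0139
```

```bash
python3 - <<'E'
from h import *
plan(.6175,.0635,.0643,90.7)
E
```

```text
t 18.5 tcp [0.4852 0.0627 0.0646] jaw 90.75 width 0.0139 F [-11.19  -1.71  32.14] -> dp [-13.23  -0.09  -0.03] yaw 0.001
```

Call:
{"fn": "drive_tool", "kwargs": {
  "targets": [
    {"hand":1,"dp":[0,-0.1,-0.25],"yaw":0},
    {"hand":1,"dp":[0,-0.1,-0.25],"yaw":0},
    {"hand":1,"dp":[0,-0.1,-0.25],"yaw":0},
    {"hand":1,"dp":[-1,-0.1,-0.25],"yaw":0},
    {"hand":1,"dp":[-2,-0.1,-0.25],"yaw":0},
    {"hand":1,"dp":[-3,-0.1,-0.25],"yaw":0},
    {"hand":1,"dp":[-4,-0.1,-0.25],"yaw":0},
    {"hand":1,"dp":[-4,-0.1,-0.25],"yaw":0}
  ]
}}

```text
time_s: 19.3
eef_pos: [0.5282, 0.0618, 0.0671]
tool_rot: [0.0, -0.006, 1.0, 0.0]
wrist_force: [2.6, 1.9, -7.6]
grip_width: 0.0139
```

```bash
python3 - <<'E'
from h import *
p,d=read_camera("scene"); cv2.imwrite("pics/s7.png",cv2.resize(p[150:300,200:400,::-1],None,fx=3.9,fy=3.9,interpolation=cv2.INTER_CUBIC))
plan(.6175,.0635,.0643,90.7)
E
```

```text
t 19.35 tcp [0.5281 0.0618 0.0671] jaw 90.7 width 0.0137 F [ 4.12  1.64 -8.81] -> dp [-8.94  0.06  0.29] yaw 0.0
```

View pics/s7.png

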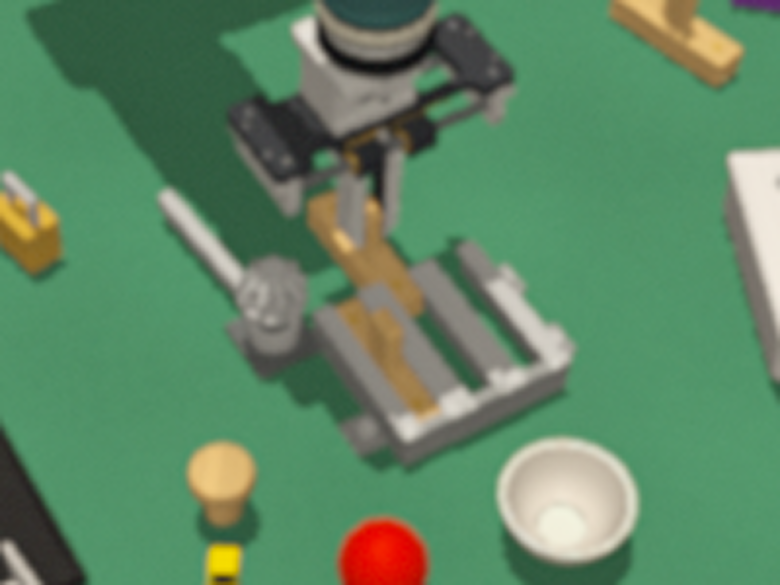

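Call:
{"fn": "drive_tool", "kwargs": {
  "targets": [
    {"hand":1,"dp":[0,0.05,0.25],"yaw":0},
    {"hand":1,"dp":[-1,0.05,0.25],"yaw":0},
    {"hand":1,"dp":[-2.5,0.05,0.25],"yaw":0},
    {"hand":1,"dp":[-4,0.05,0.25],"yaw":0},
    {"hand":1,"dp":[-5.5,0.05,0.25],"yaw":0},
    {"hand":1,"dp":[-7,0.05,0.25],"yaw":0},
    {"hand":1,"dp":[-8,0.05,0.25],"yaw":0},
    {"hand":1,"dp":[-8,0.05,0.25],"yaw":0}
  ]
}}

```text
time_s: 20.15
eef_pos: [0.6087, 0.0628, 0.0665]
tool_rot: [0.001, -0.006, 1.0, 0.0]
wrist_force: [-0.0, 1.2, -0.4]
grip_width: 0.0136
```

```bash
python3 - <<'E'
from h import *
plan(.6175,.0635,.0643,90.7)
E
```

```text
t 20.15 tcp [0.6087 0.0628 0.0665] jaw 90.68 width 0.0136 F [-0.04  1.18 -0.42] -> dp [-0.89  0.06  0.22] yaw -0.0
```

Call:
{"fn": "drive_tool", "kwargs": {
  "targets": [
    {"hand":1,"dp":[-0.4,0.05,0.1],"yaw":0},
    {"hand":1,"dp":[-0.7,0.05,0.15],"yaw":0},
    {"hand":1,"dp":[-1.0,0.05,0.15],"yaw":0},
    {"hand":1,"dp":[-1.2,0.05,0.15],"yaw":0},
    {"hand":1,"dp":[-1.3,0.05,0.15],"yaw":0},
    {"hand":1,"dp":[-1.3,0.05,0.15],"yaw":0},
    {"hand":1,"dp":[-1.3,0.05,0.15],"yaw":0},
    {"hand":1,"dp":[-1.3,0.05,0.15],"yaw":0}
  ]
}}

```text
time_s: 20.95
eef_pos: [0.6179, 0.0635, 0.0647]
tool_rot: [-0.002, -0.006, 1.0, -0.0]
wrist_force: [-7.7, -0.4, 5.2]
grip_width: 0.0139
```

Call:
{"fn": "drive_tool", "kwargs": {
  "targets": [
    {"hand":0.45,"dp":[0.3,0,0],"yaw":0},
    {"hand":0.45,"dp":[0.3,0,0],"yaw":0},
    {"hand":0.45,"dp":[0.3,0,0],"yaw":0},
    {"hand":0.45,"dp":[0.3,0,-2],"yaw":0},
    {"hand":0.45,"dp":[0.3,0,-5],"yaw":0},
    {"hand":0.45,"dp":[0.3,0,-9],"yaw":0},
    {"hand":0,"dp":[0.3,0,-12],"yaw":0},
    {"hand":0,"dp":[0.3,0,-12],"yaw":0}
  ]
}}

```text
time_s: 21.75
eef_pos: [0.62, 0.0636, 0.1909]
tool_rot: [0.006, -0.006, 1.0, 0.0]
wrist_force: [0.7, -0.5, 0.7]
grip_width: 0.0382
```

```bash
python3 - <<'E'
from h import *
rails("top","pics/top8.png"); plan(.449,.387,.17,103)
E
```

```text
top [333, 157, 14, 14, 145] bar None peg None
top [272, 164, 8, 31, 216] bar ([604.9, 64.5], [87.8, 20.1], 1.3, 0.023) peg ([613.4, 62.6], [22.5, 11.2], 1.4, 0.0666)
top [286, 168, 8, 28, 199] bar ([599.1, 24.0], [79.8, 20.3], 1.1, 0.0231) peg ([614.1, 22.4], [23.4, 13.9], 1.2, 0.0667)
top [153, 212, 17, 39, 409] bar ([448.9, 386.8], [108.8, 28.4], 12.5, 0.0231) peg ([448.6, 386.5], [22.6, 13.7], 11.8, 0.0664)
top [338, 247, 14, 17, 130] bar None peg None
top [16, 359, 91, 61, 1366] bar ([61.5, 581.5], [246.0, 119.0], 52.8, 0.0244) peg ([69.0, 587.8], [238.5, 109.4], 56.9, 0.0765)
t 21.8 tcp [0.6187 0.0635 0.1876] jaw 90.7 width 0.0421 F [ 0.59 -0.04 -1.17] -> dp [16.59 32.55  1.64] yaw -0.215
```

View pics/top8.png

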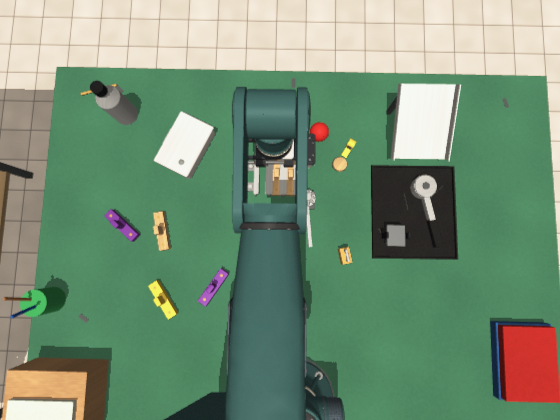

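Two rails are in the lanes, with pegs at (277,172) and (290,172), and the third is at (162,231). On to the third.

Call:
{"fn": "drive_tool", "kwargs": {
  "targets": [
    {"hand":0,"dp":[16.6,32.5,1.5],"yaw":-0.215},
    {"hand":0,"dp":[16.6,32.5,1.5],"yaw":-0.215},
    {"hand":0,"dp":[16.6,32.5,1.5],"yaw":-0.215},
    {"hand":0,"dp":[16.6,32.5,1.5],"yaw":-0.215},
    {"hand":0,"dp":[16.6,32.5,1.5],"yaw":-0.215},
    {"hand":0,"dp":[16.6,32.5,1.5],"yaw":-0.215},
    {"hand":0,"dp":[16.6,32.5,1.5],"yaw":-0.215},
    {"hand":0,"dp":[16.6,32.5,1.5],"yaw":-0.215}
  ]
}}

```text
time_s: 22.6
eef_pos: [0.4434, 0.3896, 0.1664]
tool_rot: [-0.002, -0.116, 0.993, -0.0]
wrist_force: [1.1, -0.6, 0.2]
grip_width: 0.0468
```

```bash
python3 - <<'E'
from h import *
rails("wrist","pics/w9.png"); plan(.449,.387,.061,102.9)
E
```

```text
wrist [270, 194, 27, 69, 930] bar ([466.5, 392.7], [74.1, 27.5], 12.6, 0.0236) peg ([449.4, 388.9], [24.4, 12.5], 12.9, 0.0655)
t 22.65 tcp [0.4434 0.3898 0.1665] jaw 103.33 width 0.0471 F [-0.17 -0.06  0.11] -> dp [-0.53 -0.41 10.55] yaw 0.008
```

View pics/w9.png

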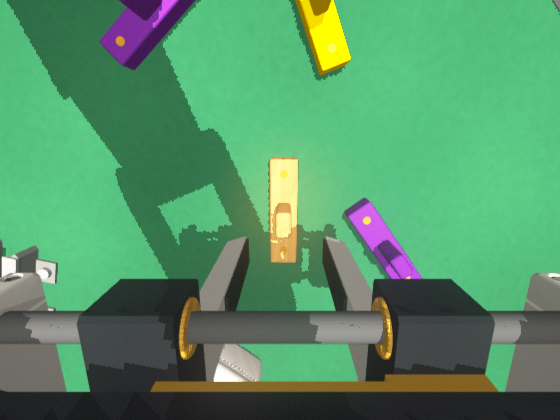

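Call:
{"fn": "drive_tool", "kwargs": {
  "targets": [
    {"hand":0,"dp":[-0.5,-0.3,4],"yaw":0.01},
    {"hand":0,"dp":[-0.5,-0.3,8],"yaw":0.01},
    {"hand":0,"dp":[-0.5,-0.3,10.4],"yaw":0.01},
    {"hand":0,"dp":[-0.5,-0.3,10.4],"yaw":0.01},
    {"hand":1,"dp":[-0.5,-0.3,10.4],"yaw":0.01},
    {"hand":1,"dp":[-0.5,-0.3,10.4],"yaw":0.01},
    {"hand":1,"dp":[-0.5,-0.3,10.4],"yaw":0.01},
    {"hand":1,"dp":[-0.5,-0.3,10.4],"yaw":0.01}
  ]
}}

```text
time_s: 23.45
eef_pos: [0.4534, 0.3853, 0.0672]
tool_rot: [0.001, -0.108, 0.994, 0.001]
wrist_force: [-0.3, -0.0, 0.9]
grip_width: 0.0184
```

Call:
{"fn": "drive_tool", "kwargs": {
  "targets": [
    {"hand":1,"dp":[0,0,0],"yaw":0},
    {"hand":1,"dp":[0,0,0],"yaw":0},
    {"hand":1,"dp":[0,0,0],"yaw":0},
    {"hand":1,"dp":[0,0,-1],"yaw":0},
    {"hand":1,"dp":[0,0,-2],"yaw":0},
    {"hand":1,"dp":[0,0,-3],"yaw":0},
    {"hand":1,"dp":[0,0,-3],"yaw":0},
    {"hand":1,"dp":[0,0,-3],"yaw":0}
  ]
}}

```text
time_s: 24.25
eef_pos: [0.4526, 0.3848, 0.0957]
tool_rot: [0.0, -0.108, 0.994, 0.0]
wrist_force: [-0.1, 0.1, -0.8]
grip_width: 0.014
```

```bash
python3 - <<'E'
from h import *
plan(.487,.1025,.093,90.7)
E
```

```text
t 24.25 tcp [0.4526 0.3848 0.0957] jaw 102.45 width 0.014 F [-0.13  0.07 -0.8 ] -> dp [  2.72 -28.31   0.26] yaw 0.205
```

Call:
{"fn": "drive_tool", "kwargs": {
  "targets": [
    {"hand":1,"dp":[2.7,-28.3,0],"yaw":0.205},
    {"hand":1,"dp":[2.7,-28.3,0],"yaw":0.205},
    {"hand":1,"dp":[2.7,-28.3,0],"yaw":0.205},
    {"hand":1,"dp":[2.7,-28.3,0],"yaw":0.205},
    {"hand":1,"dp":[2.7,-28.3,0],"yaw":0.205},
    {"hand":1,"dp":[2.7,-28.3,0],"yaw":0.205},
    {"hand":1,"dp":[2.7,-28.3,0],"yaw":0.205},
    {"hand":1,"dp":[2.7,-28.3,1.0],"yaw":0.205}
  ]
}}

```text
time_s: 25.05
eef_pos: [0.488, 0.1023, 0.0861]
tool_rot: [0.001, -0.005, 1.0, 0.001]
wrist_force: [1.0, 0.5, -1.2]
grip_width: 0.0142
```

```bash
python3 - <<'E'
from h import *
plan(.487,.1023,.0665,90.7)
E
```

```text
t 25.05 tcp [0.488  0.1023 0.0861] jaw 90.58 width 0.0142 F [ 0.96  0.46 -1.22] -> dp [0.11 0.   1.96] yaw -0.002
```

Call:
{"fn": "drive_tool", "kwargs": {
  "targets": [
    {"hand":1,"dp":[0,0,1.0],"yaw":0},
    {"hand":1,"dp":[0,0,1.8],"yaw":0},
    {"hand":1,"dp":[0,0,1.9],"yaw":0},
    {"hand":1,"dp":[-1,0,1.9],"yaw":0},
    {"hand":1,"dp":[-2,0,1.9],"yaw":0},
    {"hand":1,"dp":[-3,0,1.9],"yaw":0},
    {"hand":1,"dp":[-4,0,1.9],"yaw":0},
    {"hand":1,"dp":[-4,0,1.9],"yaw":0}
  ]
}}

```text
time_s: 25.85
eef_pos: [0.5283, 0.1042, 0.0664]
tool_rot: [0.001, -0.007, 1.0, 0.0]
wrist_force: [0.4, 0.2, 3.6]
grip_width: 0.0136
```

```bash
python3 - <<'E'
from h import *
p,d=read_camera("scene"); cv2.imwrite("pics/s10.png",cv2.resize(p[150:300,200:400,::-1],None,fx=3.9,fy=3.9,interpolation=cv2.INTER_CUBIC))
plan(.620,.1035,.0665,90.7)
E
```

```text
t 25.9 tcp [0.5282 0.1042 0.0665] jaw 90.78 width 0.0138 F [1.32 1.07 2.01] -> dp [-9.18 -0.19  0.02] yaw 0.001
```

View pics/s10.png

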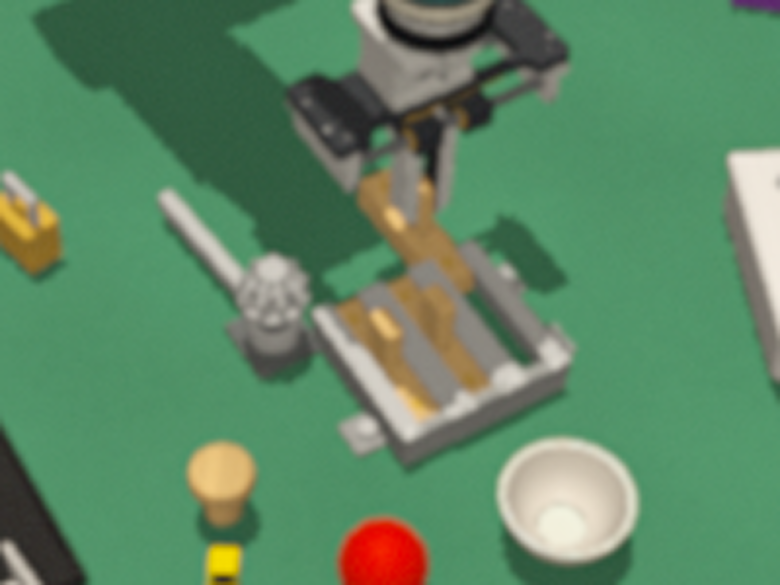

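The third rail has entered its lane; I'll push it home.

Call:
{"fn": "drive_tool", "kwargs": {
  "targets": [
    {"hand":1,"dp":[-1,-0.1,0],"yaw":0},
    {"hand":1,"dp":[-2.5,-0.1,0],"yaw":0},
    {"hand":1,"dp":[-4,-0.1,0],"yaw":0},
    {"hand":1,"dp":[-5.5,-0.1,0],"yaw":0},
    {"hand":1,"dp":[-7,-0.1,0],"yaw":0},
    {"hand":1,"dp":[-8,-0.1,0],"yaw":0},
    {"hand":1,"dp":[-8.7,-0.1,0],"yaw":0},
    {"hand":1,"dp":[-8.7,-0.1,0],"yaw":0}
  ]
}}

```text
time_s: 26.7
eef_pos: [0.6145, 0.1036, 0.0664]
tool_rot: [0.0, -0.006, 1.0, 0.0]
wrist_force: [-0.1, 0.3, 4.0]
grip_width: 0.0139
```

Call:
{"fn": "drive_tool", "kwargs": {
  "targets": [
    {"hand":1,"dp":[-0.3,0,0],"yaw":0},
    {"hand":1,"dp":[-0.5,0,0],"yaw":0},
    {"hand":1,"dp":[-0.7,0,0],"yaw":0},
    {"hand":1,"dp":[-0.8,0,0],"yaw":0},
    {"hand":1,"dp":[-0.9,0,0],"yaw":0},
    {"hand":1,"dp":[-0.9,0,0],"yaw":0},
    {"hand":1,"dp":[-0.9,0,0],"yaw":0},
    {"hand":1,"dp":[-0.9,0,0],"yaw":0}
  ]
}}

```text
time_s: 27.5
eef_pos: [0.6195, 0.1037, 0.0665]
tool_rot: [-0.004, -0.006, 1.0, -0.0]
wrist_force: [-9.9, 0.0, 9.9]
grip_width: 0.0136
```

Call:
{"fn": "drive_tool", "kwargs": {
  "targets": [
    {"hand":0.45,"dp":[0.3,0,0],"yaw":0},
    {"hand":0.45,"dp":[0.3,0,0],"yaw":0},
    {"hand":0.45,"dp":[0.3,0,0],"yaw":0},
    {"hand":0.45,"dp":[0.3,0,-2],"yaw":0},
    {"hand":0.45,"dp":[0.3,0,-5],"yaw":0},
    {"hand":0.45,"dp":[0.3,0,-9],"yaw":0},
    {"hand":0.3,"dp":[0.3,0,-12],"yaw":0},
    {"hand":0.3,"dp":[0.3,0,-12],"yaw":0}
  ]
}}

```text
time_s: 28.3
eef_pos: [0.623, 0.1033, 0.1925]
tool_rot: [0.006, -0.006, 1.0, 0.0]
wrist_force: [0.9, -0.1, 0.7]
grip_width: 0.0325
```

```bash
python3 - <<'E'
from h import *
plan(.518,-.377,.17,104.5)
E
```

```text
t 28.3 tcp [0.623  0.1033 0.1925] jaw 90.7 width 0.0325 F [ 0.94 -0.12  0.65] -> dp [ 11.11 -47.9    2.08] yaw -0.241
```

Call:
{"fn": "drive_tool", "kwargs": {
  "targets": [
    {"hand":0,"dp":[11.1,-47.9,2],"yaw":-0.241},
    {"hand":0,"dp":[11.1,-47.9,2],"yaw":-0.241},
    {"hand":0,"dp":[11.1,-47.9,2],"yaw":-0.241},
    {"hand":0,"dp":[11.1,-47.9,2],"yaw":-0.241},
    {"hand":0,"dp":[11.1,-47.9,2],"yaw":-0.241},
    {"hand":0,"dp":[11.1,-47.9,2],"yaw":-0.241},
    {"hand":0,"dp":[11.1,-47.9,2],"yaw":-0.241},
    {"hand":0,"dp":[11.1,-47.9,2],"yaw":-0.241}
  ]
}}

```text
time_s: 29.1
eef_pos: [0.5339, -0.2871, 0.168]
tool_rot: [-0.001, -0.126, 0.992, 0.001]
wrist_force: [0.7, -0.0, 0.1]
grip_width: 0.0474
```

```bash
python3 - <<'E'
from h import *
plan(.518,-.377,.17,104.5)
E
```

```text
t 29.1 tcp [ 0.5339 -0.2871  0.168 ] jaw 104.51 width 0.0474 F [ 0.65 -0.03  0.15] -> dp [ 3.79 -8.3  -0.2 ] yaw 0.0
```

Call:
{"fn": "drive_tool", "kwargs": {
  "targets": [
    {"hand":0,"dp":[3.8,-8.3,-0.2],"yaw":0},
    {"hand":0,"dp":[3.8,-8.3,-0.2],"yaw":0},
    {"hand":0,"dp":[3.8,-8.3,-0.2],"yaw":0},
    {"hand":0,"dp":[3.8,-8.3,-0.2],"yaw":0},
    {"hand":0,"dp":[3.8,-8.3,-0.2],"yaw":0},
    {"hand":0,"dp":[3.8,-8.3,-0.2],"yaw":0},
    {"hand":0,"dp":[3.8,-8.3,-0.2],"yaw":0},
    {"hand":0,"dp":[3.8,-8.3,-0.2],"yaw":0}
  ]
}}

```text
time_s: 29.9
eef_pos: [0.5195, -0.3744, 0.1724]
tool_rot: [0.0, -0.127, 0.992, -0.0]
wrist_force: [1.0, 0.2, 1.1]
grip_width: 0.0467
```

```bash
cat >> h.py <<'E'
def rect(W,m):
    q=W[m]
    if len(q)<8: return None
    a=cv2.minAreaRect((q[:,:2]*1000).astype(np.float32)); return len(q),np.round(a[0],1).tolist(),np.round(a[1],1).tolist(),round(a[2],1),round(float(np.median(q[:,2])),4)
E
python3 - <<'E'
from h import *
np.set_printoptions(precision=4,suppress=True)
c=cam("wrist"); p,d=read_camera("wrist"); cv2.imwrite("pics/w11.png",p[:,:,::-1]); W=cloud("wrist",d,c)
for k in ["wrench","wrench_head"]:
    for r in place_of("wrist",k): print(k,round(r["confidence"],2),toW("wrist",r["point"],c))
x,y,z=W[...,0],W[...,1],W[...,2]
tr=(x>.39)&(x<.65)&(y>-.45)&(y<-.32)
print("steel",rect(W,tr&(z>.023)&(z<.033)&(p.min(-1)>110)))
print("handle",rect(W,tr&(z>.022)&(z<.033)&(x<.545)))
print("head",rect(W,tr&(z>.036)&(z<.046)))
rails("top","pics/top11.png")
plan(.518,-.377,.17,104.5)
E
```

```text
wrench 0.63 [ 0.5024 -0.3804  0.0036]
wrench_head 0.97 [ 0.5961 -0.3587  0.0371]
steel (1254, [540.3, -371.7], [90.4, 62.6], 12.9, 0.0276)
handle (2616, [484.3, -385.2], [127.3, 22.1], 13.2, 0.0275)
head (2609, [592.2, -360.0], [62.0, 62.8], 72.6, 0.0412)
top [258, 157, 9, 38, 255] bar ([614.5, 102.1], [23.1, 109.7], 90.0, 0.0236) peg ([613.7, 101.6], [20.8, 11.2], 1.3, 0.0665)
top [272, 157, 8, 38, 251] bar ([615.7, 64.6], [110.3, 20.0], 1.3, 0.0233) peg ([613.7, 62.6], [22.0, 11.2], 1.3, 0.0666)
top [286, 157, 8, 39, 267] bar ([614.9, 23.2], [19.8, 111.4], 89.6, 0.0234) peg ([614.5, 22.4], [23.5, 14.0], 0.8, 0.0668)
top [333, 157, 14, 14, 141] bar None peg None
top [338, 247, 14, 17, 150] bar ([394.3, -124.5], [16.3, 47.1], 73.1, 0.0223) peg None
top [17, 359, 90, 61, 1372] bar ([61.8, 582.6], [246.9, 118.5], 53.4, 0.0245) peg ([68.4, 589.4], [239.5, 111.0], 56.7, 0.076)
t 30.1 tcp [ 0.5192 -0.3751  0.1723] jaw 104.54 width 0.0466 F [0.52 0.56 0.06] -> dp [ 0.16 -0.16  0.23] yaw 0.001
```

View pics/w11.png

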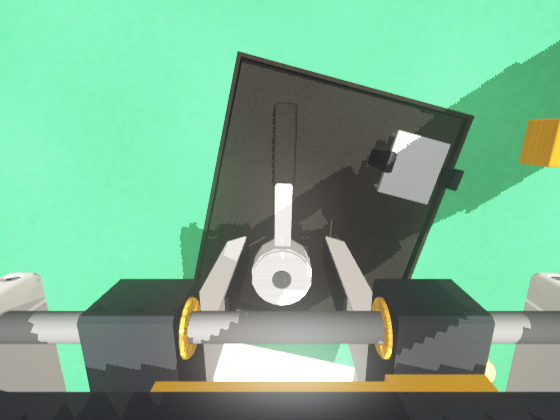

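View pics/top11.png

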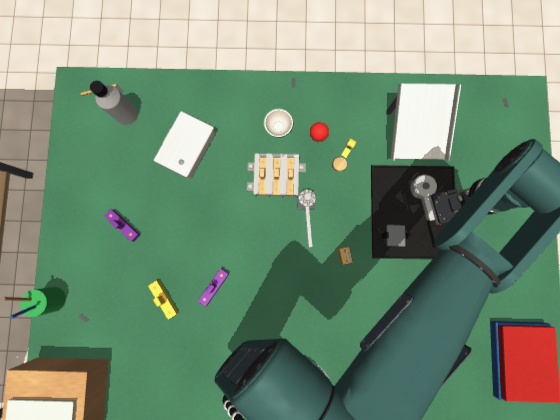

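All three rails sit home in the case, at (263..291,174) in the top view. The wrench handle at (284,215) in the wrist view lies between the fingers.

Call:
{"fn": "drive_tool", "kwargs": {
  "targets": [
    {"hand":0,"dp":[0.05,-0.2,4.5],"yaw":0.023},
    {"hand":0,"dp":[0.05,-0.2,9],"yaw":0.023},
    {"hand":0,"dp":[0.05,-0.2,12],"yaw":0.023},
    {"hand":0,"dp":[0.05,-0.2,13.5],"yaw":0.023},
    {"hand":0,"dp":[0.05,-0.2,13.8],"yaw":0.023},
    {"hand":0,"dp":[0.05,-0.2,13.8],"yaw":0.023},
    {"hand":0,"dp":[0.05,-0.2,13.8],"yaw":0.023},
    {"hand":0,"dp":[0.05,-0.2,13.8],"yaw":0.023}
  ],
  "squeeze": 60
}}

```text
time_s: 30.9
eef_pos: [0.5202, -0.3785, 0.0367]
tool_rot: [0.002, -0.115, 0.993, -0.002]
wrist_force: [-0.0, -0.0, 0.2]
grip_width: 0.0471
```

```bash
python3 - <<'E'
from h import *
plan(.519,-.377,.032,103.2)
E
```

```text
t 30.9 tcp [ 0.5202 -0.3785  0.0367] jaw 103.19 width 0.0471 F [-0.03 -0.02  0.24] -> dp [0.09 0.17 0.47] yaw -0.0
```

Call:
{"fn": "drive_tool", "kwargs": {
  "targets": [
    {"hand":0,"dp":[0.0,0.1,0.45],"yaw":0},
    {"hand":0,"dp":[0.0,0.1,0.45],"yaw":0},
    {"hand":1,"dp":[0.0,0.1,0.45],"yaw":0},
    {"hand":1,"dp":[0.0,0.1,0.45],"yaw":0},
    {"hand":1,"dp":[0.0,0.1,0.45],"yaw":0},
    {"hand":1,"dp":[0.0,0.1,0.45],"yaw":0},
    {"hand":1,"dp":[0.0,0.1,0.45],"yaw":0},
    {"hand":1,"dp":[0.0,0.1,0.45],"yaw":0}
  ]
}}

```text
time_s: 31.7
eef_pos: [0.5189, -0.3766, 0.0296]
tool_rot: [0.0, -0.115, 0.993, -0.0]
wrist_force: [0.2, -0.6, -0.5]
grip_width: 0.0175
```

Call:
{"fn": "drive_tool", "kwargs": {
  "targets": [
    {"hand":1,"dp":[0,0,0],"yaw":0},
    {"hand":1,"dp":[0,0,0],"yaw":0},
    {"hand":1,"dp":[0,0,0],"yaw":0},
    {"hand":1,"dp":[0,0,-2],"yaw":0},
    {"hand":1,"dp":[0,0,-4],"yaw":0},
    {"hand":1,"dp":[0,0,-7],"yaw":0},
    {"hand":1,"dp":[0,0,-10],"yaw":0},
    {"hand":1,"dp":[0,0,-10],"yaw":0}
  ]
}}

```text
time_s: 32.5
eef_pos: [0.5208, -0.378, 0.1345]
tool_rot: [0.003, -0.115, 0.993, -0.003]
wrist_force: [0.0, -0.1, -2.3]
grip_width: 0.0177
```

```bash
python3 - <<'E'
from h import *
np.set_printoptions(precision=4,suppress=True)
c=cam("wrist"); p,d=read_camera("wrist"); cv2.imwrite("pics/w12.png",p[:,:,::-1]); W=cloud("wrist",d,c)
t,r,o=tool(); print(t,jaw(r),o["grip_width"],o["wrist_force"],o["moment"])
x,y,z=W[...,0],W[...,1],W[...,2]
near=(x>.38)&(x<.65)&(y>-.45)&(y<-.31)
print("head",rect(W,near&(z>t[2]-.01)&(z<t[2]+.02)&(x>.55)))
for k in ["wrench","wrench_head"]:
    for q in place_of("wrist",k): print(k,round(q["confidence"],2),toW("wrist",q["point"],c))
E
```

```text
[ 0.5197 -0.3771  0.1314] 103.19399903549255 0.01754250278962839 [ 0.1674  0.8544 -4.0293] [ 0.0502  0.0105 -0.0217]
head (2099, [573.6, -365.3], [22.2, 33.9], 12.6, 0.1461)
wrench 0.75 [ 0.5024 -0.3842  0.1128]
wrench 0.66 [ 0.5957 -0.3617  0.1421]
wrench_head 0.55 [ 0.5948 -0.3614  0.1423]
```

View pics/w12.png

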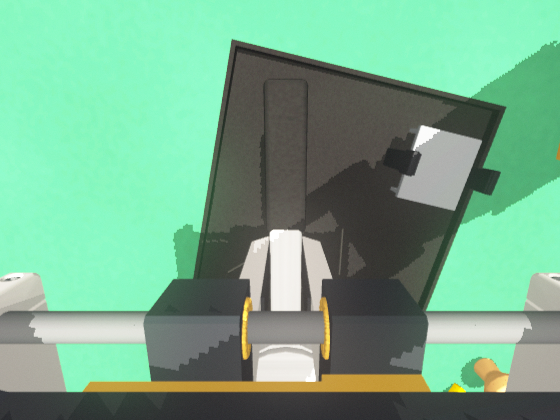

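Wrench gripped level; carrying it to above the nut.

```bash
python3 - <<'E'
from h import *
plan(.4768,-.0422,.125,103.2)
E
```

```text
t 32.65 tcp [ 0.5179 -0.3756  0.1272] jaw 103.19 width 0.0175 F [-0.41  0.09 -3.9 ] -> dp [-3.6  33.4   0.32] yaw -0.0
```

Call:
{"fn": "drive_tool", "kwargs": {
  "targets": [
    {"hand":1,"dp":[-1.8,16.7,-0.3],"yaw":0},
    {"hand":1,"dp":[-3.6,33.4,-0.3],"yaw":0},
    {"hand":1,"dp":[-3.6,33.4,-0.3],"yaw":0},
    {"hand":1,"dp":[-3.6,33.4,-0.3],"yaw":0},
    {"hand":1,"dp":[-3.6,33.4,-0.3],"yaw":0},
    {"hand":1,"dp":[-3.6,33.4,-0.3],"yaw":0},
    {"hand":1,"dp":[-3.6,33.4,-0.3],"yaw":0},
    {"hand":1,"dp":[-3.6,33.4,-0.3],"yaw":0}
  ]
}}

```text
time_s: 33.45
eef_pos: [0.4751, -0.0385, 0.1298]
tool_rot: [-0.002, -0.118, 0.993, 0.002]
wrist_force: [-0.4, -1.4, -2.5]
grip_width: 0.0176
```

```bash
python3 - <<'E'
from h import *
np.set_printoptions(precision=4,suppress=True)
for n in ["scene","top"]:
    c=cam(n); p,d=read_camera(n); W=cloud(n,d,c)
    if n=="scene": cv2.imwrite("pics/s13.png",cv2.resize(p[150:300,180:380,::-1],None,fx=3.9,fy=3.9,interpolation=cv2.INTER_CUBIC))
    for k in ["wrench_head","nut_top"]:
        for q in place_of(n,k): print(n,k,round(q["confidence"],2),toW(n,q["point"],c))
    x,y,z=W[...,0],W[...,1],W[...,2]
    print(rect(W,(abs(x-.55)<.045)&(abs(y+.025)<.05)&(z>.125)&(z<.15)))
plan(.4768,-.0422,.125,103.2)
E
```

```text
scene wrench_head 0.9 [ 0.5523 -0.0183  0.1342]
scene wrench_head 0.29 [ 0.4528 -0.2722  0.0075]
scene nut_top 0.71 [ 0.5513 -0.021   0.0786]
(532, [547.0, -19.7], [63.1, 74.8], 75.3, 0.1419)
top wrench_head 0.52 [ 0.6144  0.0626 -0.0019]
top nut_top 0.2 [ 0.6142  0.062  -0.0014]
(12, [567.3, -12.5], [14.9, 49.3], 35.2, 0.1407)
t 33.75 tcp [ 0.4775 -0.0442  0.1318] jaw 103.08 width 0.0177 F [ 0.42 -0.4  -3.48] -> dp [0.02 0.21 0.68] yaw -0.002
```

View pics/s13.png

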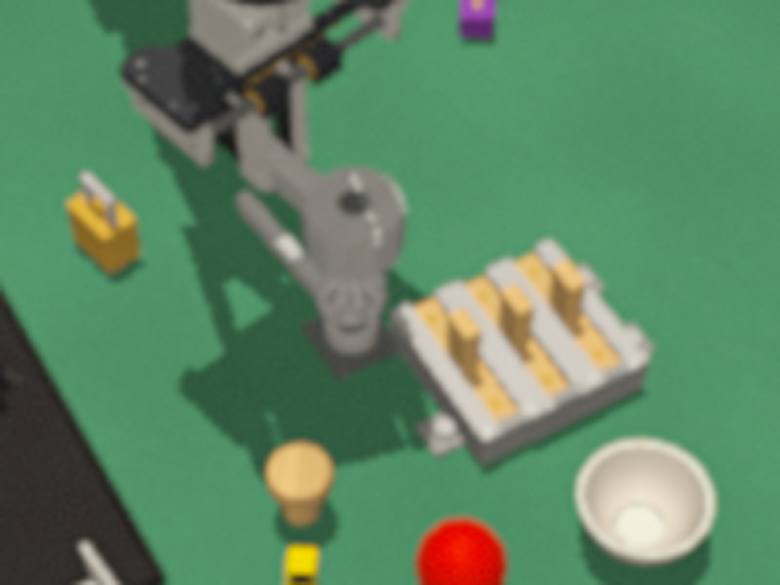

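Call:
{"fn": "drive_tool", "kwargs": {
  "targets": [
    {"hand":1,"dp":[0,0.15,1.5],"yaw":0},
    {"hand":1,"dp":[0,0.15,3],"yaw":0},
    {"hand":1,"dp":[0,0.15,4],"yaw":0},
    {"hand":1,"dp":[0,0.15,5],"yaw":0},
    {"hand":1,"dp":[0,0.15,5.5],"yaw":0},
    {"hand":1,"dp":[0,0.15,5.8],"yaw":0},
    {"hand":1,"dp":[0,0.15,6.0],"yaw":0},
    {"hand":1,"dp":[0,0.15,6.0],"yaw":0}
  ]
}}

```text
time_s: 34.55
eef_pos: [0.477, -0.0414, 0.0724]
tool_rot: [-0.0, -0.115, 0.993, 0.0]
wrist_force: [-1.8, -0.6, -3.3]
grip_width: 0.0173
```

```bash
python3 - <<'E'
from h import *
np.set_printoptions(precision=4,suppress=True)
for n in ["scene"]:
    c=cam(n); p,d=read_camera(n); W=cloud(n,d,c)
    cv2.imwrite("pics/s14.png",cv2.resize(p[150:300,180:380,::-1],None,fx=3.9,fy=3.9,interpolation=cv2.INTER_CUBIC))
    for k in ["wrench_head","nut_top"]:
        for q in place_of(n,k): print(n,k,round(q["confidence"],2),toW(n,q["point"],c))
    x,y,z=W[...,0],W[...,1],W[...,2]
    print(rect(W,(abs(x-.55)<.045)&(abs(y+.025)<.05)&(z>.073)&(z<.1)))
plan(.4768,-.0422,.0713,103.2); print(get_obs()["moment"])
E
```

```text
scene wrench_head 0.62 [ 0.5522 -0.0235  0.0773]
scene nut_top 0.73 [ 0.522  -0.3329  0.0039]
(454, [551.2, -22.9], [63.4, 69.4], 62.0, 0.0848)
t 34.7 tcp [ 0.4773 -0.0414  0.0728] jaw 103.2 width 0.0178 F [-2.13 -1.27 -4.33] -> dp [ 0.07 -0.07  0.15] yaw 0.0
[-0.0369  0.2538  0.0108]
```

View pics/s14.png

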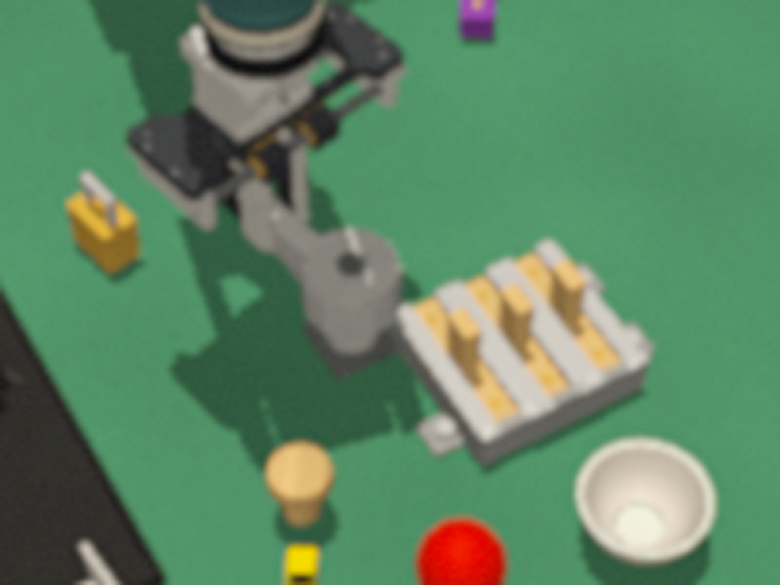

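Wrench seated on the nut. First tightening swing, in arcs of 75 mm radius.

Call:
{"fn": "drive_tool", "kwargs": {
  "targets": [
    {"hand":1,"dp":[-0.05,0.9,0.15],"yaw":0.12},
    {"hand":1,"dp":[-0.22,1.79,0.15],"yaw":0.24},
    {"hand":1,"dp":[-0.48,2.65,0.15],"yaw":0.36},
    {"hand":1,"dp":[-0.85,3.47,0.15],"yaw":0.48},
    {"hand":1,"dp":[-1.31,4.25,0.15],"yaw":0.6},
    {"hand":1,"dp":[-1.87,4.96,0.15],"yaw":0.72},
    {"hand":1,"dp":[-2.5,5.6,0.15],"yaw":0.84},
    {"hand":1,"dp":[-3.21,6.16,0.15],"yaw":0.96}
  ]
}}

```text
time_s: 35.5
eef_pos: [0.4924, 0.0256, 0.0712]
tool_rot: [-0.002, 0.359, 0.933, -0.001]
wrist_force: [-7.9, -1.8, 0.7]
grip_width: 0.0177
```

```bash
cat >> h.py <<'E'
def nutstate(n="scene",save=None):
    t,r,o=tool(); ax=-r[:,0]; C=t+0.0752*ax
    print("t",round(o["time_s"],2),"tcp",t.round(4),"handle ang",round(jaw(r)+90,1),"centre",C.round(4)[:2],"w",round(o["grip_width"],4),"F",np.round(o["wrist_force"],1),"M",np.round(o["moment"],2))
    for n in ["scene","top"]:
        c=cam(n); p,d=read_camera(n); W=cloud(n,d,c)
        if save: cv2.imwrite(f"pics/{n}_{save}.png",cv2.resize(p[150:300,180:380,::-1],None,fx=3.9,fy=3.9,interpolation=cv2.INTER_CUBIC) if n=="scene" else p[:,:,::-1])
        x,y,z=W[...,0]-.5505,W[...,1]+.0245,W[...,2]
        rr=np.hypot(x,y); m=(z>.02)&(z<.029)&(rr>.045)&(rr<.14)&(cv2.cvtColor(p,cv2.COLOR_RGB2HSV)[...,1]<60)&(x<.005)
        if m.sum()>15:
            a=np.degrees(np.arctan2(np.median(y[m]),np.median(x[m])))%360
            print(n,m.sum(),"keeper dir",round(a,1),"nut~",round(4.2-np.radians(a-90.8)/.417,2))
        for q in place_of(n,"keeper_tip")[:1]:
            k=toW(n,q["point"],c); a=np.degrees(np.arctan2(k[1]+.0245,k[0]-.5505))%360; print(n,"net tip",k.round(3),round(q["confidence"],2),round(a,1),"nut~",round(4.2-np.radians(a-90.8)/.417,2))
        for q in place_of(n,"wrench_head")[:1]: print(n,"head",toW(n,q["point"],c).round(4))
E
python3 - <<'E'
from h import *
nutstate(save="15")
E
```

```text
t 35.5 tcp [0.4924 0.0256 0.0712] handle ang 137.9 centre [ 0.5482 -0.0248] w 0.0177 F [-7.9 -1.8  0.7] M [-0.41  1.08 -0.07]
scene 80 keeper dir 178.0 nut~ 0.55
scene net tip [ 0.413 -0.011  0.02 ] 0.45 174.6 nut~ 0.69
scene head [ 0.5474 -0.0219  0.0753]
top net tip [ 0.616  0.103 -0.003] 0.43 62.9 nut~ 5.37
```

View pics/scene_15.png

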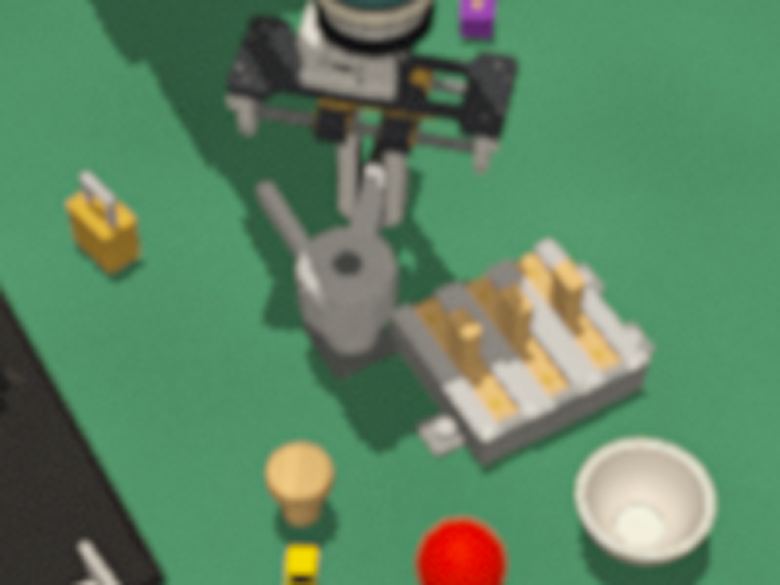

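Call:
{"fn": "drive_tool", "kwargs": {
  "targets": [
    {"hand":1,"dp":[-0.1,0.9,0],"yaw":0.12},
    {"hand":1,"dp":[-0.3,1.79,0],"yaw":0.24},
    {"hand":1,"dp":[-0.58,2.65,0],"yaw":0.36},
    {"hand":1,"dp":[-0.95,3.47,0],"yaw":0.48},
    {"hand":1,"dp":[-1.41,4.25,0],"yaw":0.6},
    {"hand":1,"dp":[-1.97,4.96,0],"yaw":0.72},
    {"hand":1,"dp":[-2.6,5.6,0],"yaw":0.84},
    {"hand":1,"dp":[-3.31,6.16,0],"yaw":0.96}
  ]
}}

```text
time_s: 36.6
eef_pos: [0.5577, 0.0516, 0.0711]
tool_rot: [-0.004, 0.749, 0.662, -0.001]
wrist_force: [-8.2, 3.1, 1.6]
grip_width: 0.0172
```

```bash
python3 - <<'E'
from h import *
nutstate(save="16")
E
```

```text
t 36.6 tcp [0.5577 0.0516 0.0711] handle ang 82.9 centre [ 0.5484 -0.023 ] w 0.0172 F [-8.2  3.1  1.6] M [ 0.36  1.49 -0.25]
scene 45 keeper dir 154.4 nut~ 1.54
scene net tip [ 0.457 -0.267  0.059] 0.69 248.8 nut~ -2.41
scene head [ 0.5474 -0.024   0.0784]
top 82 keeper dir 155.1 nut~ 1.51
top net tip [ 0.773  0.062 -0.003] 0.42 21.2 nut~ 7.11
top head [ 0.5471 -0.0233  0.0754]
```

View pics/scene_16.png

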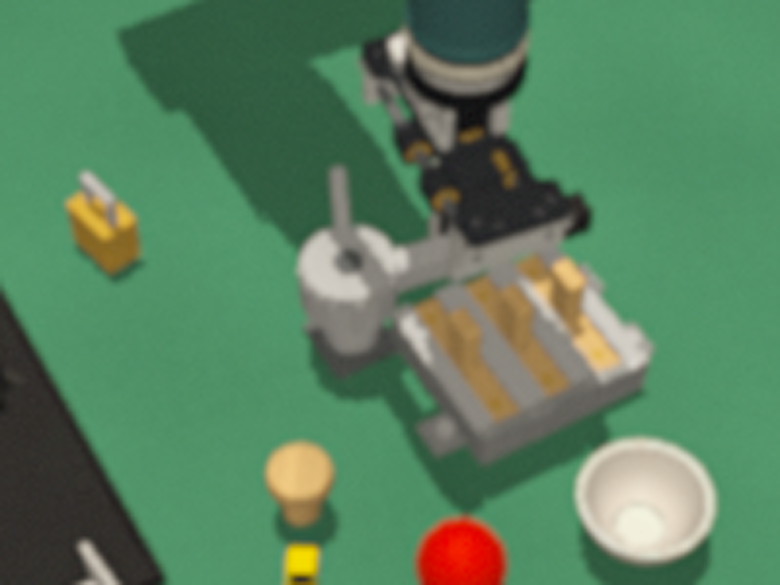

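Nut is at about 1.5. I'll finish the forward stroke and ratchet back.

Call:
{"fn": "drive_tool", "kwargs": {
  "targets": [
    {"hand":1,"dp":[-0.07,1.1,0],"yaw":0.14},
    {"hand":1,"dp":[-0.07,1.2,0],"yaw":0.14},
    {"hand":1,"dp":[0,0.3,0],"yaw":0.02},
    {"hand":1,"dp":[-0.05,-0.68,0],"yaw":-0.11},
    {"hand":1,"dp":[-0.22,-1.64,0],"yaw":-0.24},
    {"hand":1,"dp":[-0.51,-2.57,0],"yaw":-0.37},
    {"hand":1,"dp":[-0.92,-3.46,0],"yaw":-0.5},
    {"hand":1,"dp":[-1.44,-4.28,0],"yaw":-0.63}
  ]
}}

```text
time_s: 37.7
eef_pos: [0.5145, 0.0424, 0.0712]
tool_rot: [-0.002, 0.503, 0.864, 0.001]
wrist_force: [-3.6, 3.6, -0.9]
grip_width: 0.0178
```

```bash
python3 - <<'E'
from h import *
nutstate()
E
```

```text
t 37.7 tcp [0.5145 0.0424 0.0712] handle ang 119.6 centre [ 0.5517 -0.023 ] w 0.0178 F [-3.6  3.6 -0.9] M [ 0.54  0.72 -0.22]
scene 62 keeper dir 150.6 nut~ 1.7
scene net tip [0.433 0.046 0.019] 0.61 149.1 nut~ 1.76
scene head [ 0.7278 -0.1525  0.0027]
top 18 keeper dir 152.1 nut~ 1.64
top head [ 0.5484 -0.0242  0.0749]
```

Call:
{"fn": "drive_tool", "kwargs": {
  "targets": [
    {"hand":1,"dp":[-0.07,-1.05,0],"yaw":-0.14},
    {"hand":1,"dp":[-0.29,-2.08,0],"yaw":-0.28},
    {"hand":1,"dp":[-0.65,-3.07,0],"yaw":-0.42},
    {"hand":1,"dp":[-1.15,-3.99,0],"yaw":-0.56},
    {"hand":1,"dp":[-1.77,-4.84,0],"yaw":-0.7},
    {"hand":1,"dp":[-2.5,-5.6,0],"yaw":-0.84},
    {"hand":1,"dp":[-3.33,-6.25,0],"yaw":-0.98},
    {"hand":1,"dp":[-4.24,-6.77,0],"yaw":-1.12}
  ]
}}

```text
time_s: 38.8
eef_pos: [0.4757, -0.0286, 0.0711]
tool_rot: [-0.002, -0.033, 0.999, 0.002]
wrist_force: [-5.4, 2.7, -0.7]
grip_width: 0.0177
```

```bash
python3 - <<'E'
from h import *
nutstate()
E
```

```text
t 38.8 tcp [ 0.4757 -0.0286  0.0711] handle ang 183.8 centre [ 0.5508 -0.0236] w 0.0177 F [-5.4  2.7 -0.7] M [0.65 0.94 0.19]
scene 59 keeper dir 150.2 nut~ 1.71
scene net tip [0.432 0.046 0.022] 0.43 149.3 nut~ 1.75
```

Call:
{"fn": "drive_tool", "kwargs": {
  "targets": [
    {"hand":1,"dp":[-0.07,-1.05,0],"yaw":-0.14},
    {"hand":1,"dp":[-0.29,-2.08,0],"yaw":-0.28},
    {"hand":1,"dp":[-0.29,-2.08,0],"yaw":-0.28},
    {"hand":1,"dp":[-0.07,-1.05,0],"yaw":-0.14},
    {"hand":1,"dp":[0,0,0],"yaw":0},
    {"hand":1,"dp":[-0.06,0.97,0],"yaw":0.13},
    {"hand":1,"dp":[-0.25,1.93,0],"yaw":0.26},
    {"hand":1,"dp":[-0.57,2.86,0],"yaw":0.39}
  ]
}}

```text
time_s: 39.9
eef_pos: [0.4783, -0.0009, 0.0711]
tool_rot: [-0.004, 0.167, 0.986, -0.001]
wrist_force: [-12.0, -1.4, 3.3]
grip_width: 0.0172
```

```bash
python3 - <<'E'
from h import *
nutstate(save="18")
E
```

```text
t 39.9 tcp [ 0.4783 -0.0009  0.0711] handle ang 160.8 centre [ 0.5493 -0.0257] w 0.0172 F [-12.   -1.4   3.3] M [-0.14  1.73  0.05]
scene 64 keeper dir 136.4 nut~ 2.29
scene net tip [0.448 0.074 0.022] 0.43 136.0 nut~ 2.31
scene head [ 0.5504 -0.0256  0.0758]
top head [ 0.6147  0.0612 -0.0016]
```

View pics/scene_18.png

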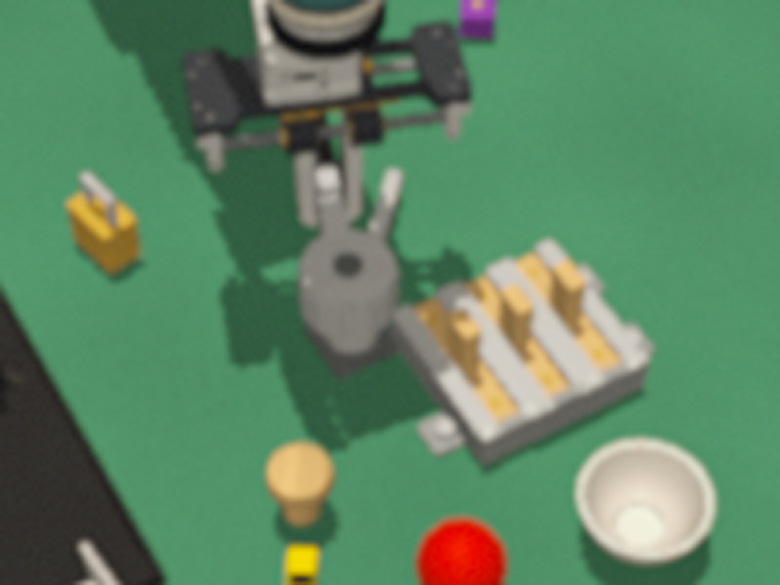

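Call:
{"fn": "drive_tool", "kwargs": {
  "targets": [
    {"hand":1,"dp":[-0.1,1.05,0],"yaw":0.14},
    {"hand":1,"dp":[-0.35,2.08,0],"yaw":0.28},
    {"hand":1,"dp":[-0.72,3.07,0],"yaw":0.42},
    {"hand":1,"dp":[-1.22,3.99,0],"yaw":0.56},
    {"hand":1,"dp":[-1.84,4.84,0],"yaw":0.7},
    {"hand":1,"dp":[-2.57,5.6,0],"yaw":0.84},
    {"hand":1,"dp":[-3.4,6.25,0],"yaw":0.98},
    {"hand":1,"dp":[-4.3,6.77,0],"yaw":1.12}
  ]
}}

```text
time_s: 41.0
eef_pos: [0.5406, 0.0509, 0.0709]
tool_rot: [-0.004, 0.666, 0.746, -0.003]
wrist_force: [-12.1, 2.1, 3.5]
grip_width: 0.0174
```

```bash
python3 - <<'E'
from h import *
nutstate()
E
```

```text
t 41.0 tcp [0.5406 0.0509 0.0709] handle ang 96.5 centre [ 0.5492 -0.0239] w 0.0174 F [-12.1   2.1   3.5] M [ 0.04  2.07 -0.51]
scene head [ 0.5484 -0.0273  0.0775]
top 35 keeper dir 111.5 nut~ 3.33
top net tip [0.503 0.097 0.014] 0.45 111.3 nut~ 3.34
top head [ 0.5479 -0.0266  0.0751]
```

Call:
{"fn": "drive_tool", "kwargs": {
  "targets": [
    {"hand":1,"dp":[-0.1,1.05,0],"yaw":0.14},
    {"hand":1,"dp":[-0.3,2.08,0],"yaw":0.28},
    {"hand":1,"dp":[-0.5,2.72,0],"yaw":0.37},
    {"hand":1,"dp":[-0.5,2.8,0],"yaw":0.37},
    {"hand":1,"dp":[-0.2,1.71,0],"yaw":0.23},
    {"hand":1,"dp":[-0.03,0.68,0],"yaw":0.09},
    {"hand":1,"dp":[-0.01,-0.38,0],"yaw":-0.05},
    {"hand":1,"dp":[-0.14,-1.42,0],"yaw":-0.19}
  ]
}}

```text
time_s: 42.1
eef_pos: [0.5291, 0.0488, 0.0713]
tool_rot: [-0.003, 0.587, 0.809, 0.001]
wrist_force: [-5.0, 5.1, -0.3]
grip_width: 0.0176
```

```bash
python3 - <<'E'
from h import *
nutstate()
E
```

```text
t 42.1 tcp [0.5291 0.0488 0.0713] handle ang 108.1 centre [ 0.5524 -0.0227] w 0.0176 F [-5.   5.1 -0.3] M [ 0.89  0.88 -0.25]
scene 101 keeper dir 100.1 nut~ 3.81
scene net tip [0.523 0.117 0.019] 0.55 101.0 nut~ 3.77
scene head [ 0.555  -0.0204  0.0736]
top net tip [ 0.553 -0.022  0.078] 0.59 53.3 nut~ 5.77
top head [ 0.554  -0.0242  0.076 ]
```

Call:
{"fn": "drive_tool", "kwargs": {
  "targets": [
    {"hand":1,"dp":[-0.07,-1.05,0],"yaw":-0.14},
    {"hand":1,"dp":[-0.29,-2.08,0],"yaw":-0.28},
    {"hand":1,"dp":[-0.4,-2.45,0],"yaw":-0.33},
    {"hand":1,"dp":[-0.4,-2.45,0],"yaw":-0.33},
    {"hand":1,"dp":[-0.11,-1.27,0],"yaw":-0.17},
    {"hand":1,"dp":[0,-0.23,0],"yaw":-0.03},
    {"hand":1,"dp":[-0.05,0.83,0],"yaw":0.11},
    {"hand":1,"dp":[-0.12,1.34,0],"yaw":0.18}
  ]
}}

```text
time_s: 43.2
eef_pos: [0.5401, 0.0505, 0.0709]
tool_rot: [-0.004, 0.661, 0.75, -0.003]
wrist_force: [-11.4, 2.5, 4.5]
grip_width: 0.0176
```

```bash
python3 - <<'E'
from h import *
nutstate()
E
```

```text
t 43.2 tcp [0.5401 0.0505 0.0709] handle ang 97.2 centre [ 0.5495 -0.0241] w 0.0176 F [-11.4   2.5   4.5] M [ 0.1   2.21 -0.46]
scene 102 keeper dir 92.3 nut~ 4.14
scene net tip [0.539 0.117 0.02 ] 0.63 94.7 nut~ 4.04
scene head [ 0.5491 -0.0235  0.0814]
top head [ 0.5502 -0.0255  0.075 ]
```

Call:
{"fn": "drive_tool", "kwargs": {
  "targets": [
    {"hand":1,"dp":[-0.02,0.3,0],"yaw":0.04},
    {"hand":1,"dp":[-0.03,0.6,0],"yaw":0.08},
    {"hand":1,"dp":[-0.05,0.9,0],"yaw":0.12},
    {"hand":1,"dp":[-0.05,0.9,0],"yaw":0.12},
    {"hand":1,"dp":[-0.05,0.9,0],"yaw":0.12},
    {"hand":1,"dp":[-0.05,0.9,0],"yaw":0.12},
    {"hand":1,"dp":[-0.05,0.9,0],"yaw":0.12},
    {"hand":1,"dp":[-0.05,0.9,0],"yaw":0.12}
  ]
}}

```text
time_s: 44.3
eef_pos: [0.549, 0.0511, 0.0708]
tool_rot: [-0.004, 0.704, 0.71, -0.002]
wrist_force: [-10.7, 3.6, 2.3]
grip_width: 0.0177
```

```bash
python3 - <<'E'
from h import *
nutstate(save="20")
E
```

```text
t 44.3 tcp [0.549  0.0511 0.0708] handle ang 90.5 centre [ 0.5497 -0.0241] w 0.0177 F [-10.7   3.6   2.3] M [ 0.16  1.95 -0.5 ]
scene 79 keeper dir 88.1 nut~ 4.31
scene net tip [0.547 0.116 0.021] 0.7 91.2 nut~ 4.18
scene head [ 0.5482 -0.026   0.0771]
top head [ 0.5489 -0.0236  0.0768]
```

View pics/scene_20.png

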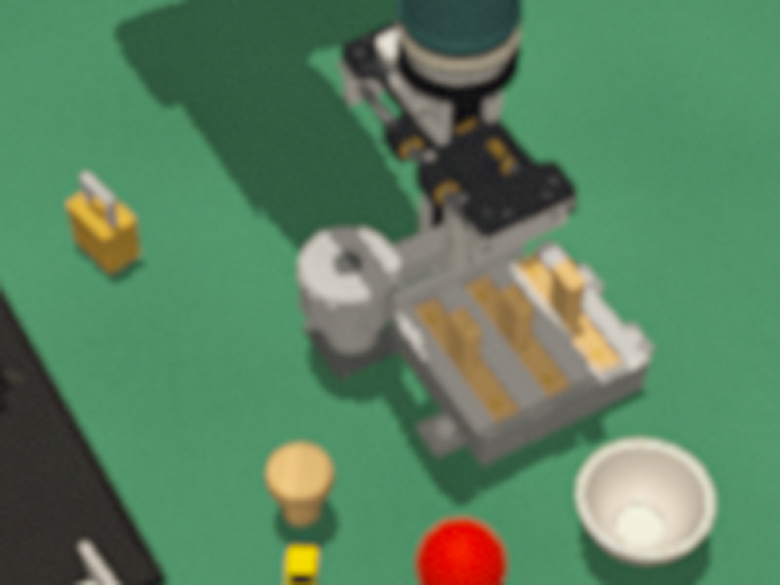

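View pics/top_20.png

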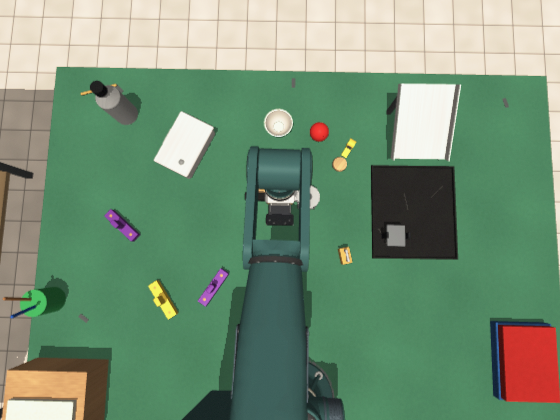

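Call:
{"fn": "drive_tool", "kwargs": {
  "targets": [
    {"hand":1,"dp":[-0.02,0.3,0],"yaw":0.04},
    {"hand":1,"dp":[-0.03,0.6,0],"yaw":0.08},
    {"hand":1,"dp":[-0.05,0.9,0],"yaw":0.12},
    {"hand":1,"dp":[-0.05,0.9,0],"yaw":0.12},
    {"hand":1,"dp":[-0.05,0.9,0],"yaw":0.12},
    {"hand":1,"dp":[-0.05,0.9,0],"yaw":0.12},
    {"hand":1,"dp":[-0.05,0.9,0],"yaw":0.12},
    {"hand":1,"dp":[-0.05,0.9,0],"yaw":0.12}
  ]
}}

```text
time_s: 45.4
eef_pos: [0.5564, 0.0521, 0.0707]
tool_rot: [-0.006, 0.745, 0.667, -0.003]
wrist_force: [-14.6, 6.3, 4.9]
grip_width: 0.0178
```

```bash
python3 - <<'E'
from h import *
nutstate()
E
```

```text
t 45.4 tcp [0.5564 0.0521 0.0707] handle ang 83.8 centre [ 0.5482 -0.0227] w 0.0178 F [-14.6   6.3   4.9] M [ 0.56  2.55 -0.13]
scene 33 keeper dir 87.8 nut~ 4.32
scene head [ 0.5463 -0.0222  0.0778]
top 24 keeper dir 92.2 nut~ 4.14
top net tip [0.548 0.107 0.016] 0.46 91.2 nut~ 4.18
```

Force now rises while the keeper stays put at about 90°, so it's at the stop. I'll back off a touch and lift the wrench.

Call:
{"fn": "drive_tool", "kwargs": {
  "targets": [
    {"hand":1,"dp":[-0.02,-0.6,0],"yaw":-0.08},
    {"hand":1,"dp":[-0.07,-1.0,0],"yaw":-0.15},
    {"hand":1,"dp":[-0.07,-1.0,0],"yaw":-0.15},
    {"hand":1,"dp":[-0.07,-1.0,-1],"yaw":-0.15},
    {"hand":1,"dp":[-0.07,-1.0,-2.5],"yaw":-0.15},
    {"hand":1,"dp":[-0.07,-1.0,-4],"yaw":-0.15},
    {"hand":1,"dp":[-0.07,-1.0,-5.5],"yaw":-0.15},
    {"hand":1,"dp":[-0.07,-1.0,-6.5],"yaw":-0.15}
  ]
}}

```text
time_s: 46.5
eef_pos: [0.5532, 0.0497, 0.1393]
tool_rot: [0.002, 0.693, 0.721, 0.002]
wrist_force: [0.0, 1.1, -3.0]
grip_width: 0.0179
```

```bash
python3 - <<'E'
from h import *
nutstate(save="21")
E
```

```text
t 46.5 tcp [0.5532 0.0497 0.1393] handle ang 92.3 centre [ 0.5562 -0.0254] w 0.0179 F [ 0.   1.1 -3. ] M [-0.06  0.01 -0.03]
scene 123 keeper dir 89.7 nut~ 4.25
scene net tip [0.549 0.115 0.02 ] 0.6 90.5 nut~ 4.21
scene head [ 0.5557 -0.0244  0.1444]
top 24 keeper dir 92.3 nut~ 4.14
top net tip [0.547 0.109 0.016] 0.6 91.7 nut~ 4.16
```

View pics/scene_21.png

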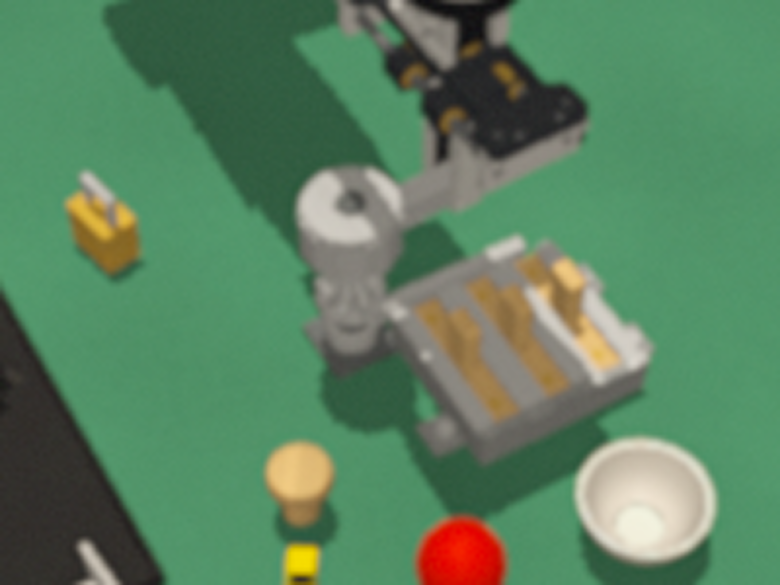

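```bash
python3 - <<'E'
from h import *
plan(.519,-.377,.135,103.2)
E
```

```text
t 46.8 tcp [0.5509 0.0498 0.1352] jaw 2.35 width 0.0174 F [ 0.99 -0.2  -2.84] -> dp [-4.251e+01 -4.940e+00  2.000e-02] yaw -1.76
```

Call:
{"fn": "drive_tool", "kwargs": {
  "targets": [
    {"hand":1,"dp":[-1,-0.3,0],"yaw":-0.14},
    {"hand":1,"dp":[-3,-0.6,0],"yaw":-0.28},
    {"hand":1,"dp":[-6,-1,0],"yaw":-0.42},
    {"hand":1,"dp":[-10,-1.5,0],"yaw":-0.56},
    {"hand":1,"dp":[-14,-2,0],"yaw":-0.7},
    {"hand":1,"dp":[-18,-2.5,0],"yaw":-0.84},
    {"hand":1,"dp":[-22,-3,0],"yaw":-0.98},
    {"hand":1,"dp":[-26,-3.5,0],"yaw":-1.12}
  ]
}}

```text
time_s: 47.6
eef_pos: [0.5264, -0.2127, 0.135]
tool_rot: [-0.001, 0.201, 0.98, 0.0]
wrist_force: [0.3, -0.6, -2.6]
grip_width: 0.0178
```

```bash
python3 - <<'E'
from h import *
plan(.519,-.377,.130,103.2)
E
```

```text
t 47.6 tcp [ 0.5264 -0.2127  0.135 ] jaw 66.85 width 0.0178 F [ 0.25 -0.6  -2.64] -> dp [ -5.78 -15.4    0.48] yaw -0.634
```

Call:
{"fn": "drive_tool", "kwargs": {
  "targets": [
    {"hand":1,"dp":[-1.5,-4,0],"yaw":-0.14},
    {"hand":1,"dp":[-3,-8,0],"yaw":-0.28},
    {"hand":1,"dp":[-4.5,-12,0],"yaw":-0.42},
    {"hand":1,"dp":[-5.8,-15.4,0],"yaw":-0.56},
    {"hand":1,"dp":[-5.8,-15.4,0.5],"yaw":-0.634},
    {"hand":1,"dp":[-5.8,-15.4,0.5],"yaw":-0.634},
    {"hand":1,"dp":[-5.8,-15.4,0.5],"yaw":-0.634},
    {"hand":1,"dp":[-5.8,-15.4,0.5],"yaw":-0.634}
  ]
}}

```text
time_s: 48.4
eef_pos: [0.5191, -0.3748, 0.1308]
tool_rot: [-0.0, -0.112, 0.994, 0.0]
wrist_force: [0.5, -0.5, -3.3]
grip_width: 0.0177
```

```bash
python3 - <<'E'
from h import *
np.set_printoptions(precision=4,suppress=True)
plan(.519,-.377,.030,103.2)
for n in ["scene","top"]:
    c=cam(n);p,d=read_camera(n); cv2.imwrite(f"pics/{n}22.png",p[:,:,::-1])
    for k in ["wrench","wrench_head"]:
        for q in place_of(n,k)[:2]: print(n,k,round(q["confidence"],2),toW(n,q["point"],c))
E
```

```text
t 48.4 tcp [ 0.5191 -0.3748  0.1308] jaw 102.85 width 0.0177 F [ 0.51 -0.53 -3.3 ] -> dp [ 0.06 -0.22 10.08] yaw -0.006
scene wrench 0.91 [ 0.5016 -0.3765  0.1058]
scene wrench_head 0.77 [ 0.5941 -0.3584  0.1344]
top wrench 0.41 [ 0.6201  0.0235 -0.0025]
top wrench_head 0.66 [ 0.5969 -0.3587  0.1376]
top wrench_head 0.34 [ 0.4536 -0.2726  0.0052]
```

View pics/scene22.png

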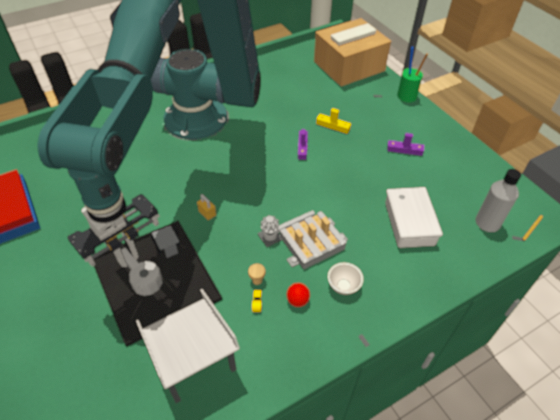

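Call:
{"fn": "drive_tool", "kwargs": {
  "targets": [
    {"hand":1,"dp":[0,-0.15,3],"yaw":0},
    {"hand":1,"dp":[0,-0.15,6],"yaw":0},
    {"hand":1,"dp":[0,-0.15,8.5],"yaw":0},
    {"hand":1,"dp":[0,-0.15,9.4],"yaw":0},
    {"hand":1,"dp":[0,-0.15,9.8],"yaw":0},
    {"hand":1,"dp":[0,-0.15,9.9],"yaw":0},
    {"hand":1,"dp":[0,-0.15,9.9],"yaw":0},
    {"hand":1,"dp":[0,-0.15,9.9],"yaw":0}
  ]
}}

```text
time_s: 49.5
eef_pos: [0.5202, -0.378, 0.034]
tool_rot: [0.001, -0.112, 0.994, -0.001]
wrist_force: [-0.3, 0.2, -3.0]
grip_width: 0.0173
```

Call:
{"fn": "drive_tool", "kwargs": {
  "targets": [
    {"hand":0,"dp":[0,0,0],"yaw":0},
    {"hand":0,"dp":[0,0,0],"yaw":0},
    {"hand":0,"dp":[0,0,0],"yaw":0},
    {"hand":0,"dp":[0,0,0],"yaw":0},
    {"hand":0,"dp":[0,0,0],"yaw":0},
    {"hand":0,"dp":[0,0,-3],"yaw":0},
    {"hand":0,"dp":[0,0,-7],"yaw":0},
    {"hand":0,"dp":[0,0,-12],"yaw":0}
  ]
}}

```text
time_s: 50.3
eef_pos: [0.5182, -0.3762, 0.1507]
tool_rot: [-0.002, -0.112, 0.994, 0.002]
wrist_force: [0.3, -0.9, -0.2]
grip_width: 0.0472
```

```bash
python3 - <<'E'
from h import *
plan(.40,-.1,.30,103.2)
E
```

```text
t 50.3 tcp [ 0.5182 -0.3762  0.1507] jaw 102.84 width 0.0472 F [ 0.35 -0.91 -0.21] -> dp [  5.43  29.63 -14.78] yaw -0.006
```

Released. I'll move the arm clear to check everything.

Call:
{"fn": "drive_tool", "kwargs": {
  "targets": [
    {"hand":0,"dp":[3,5,-6],"yaw":0},
    {"hand":0,"dp":[8,10,-12],"yaw":0},
    {"hand":0,"dp":[12,15,-15],"yaw":0},
    {"hand":0,"dp":[15,15,-15],"yaw":0},
    {"hand":0,"dp":[15,15,-15],"yaw":0},
    {"hand":0,"dp":[15,15,-15],"yaw":0},
    {"hand":0,"dp":[15,15,-15],"yaw":0},
    {"hand":0,"dp":[15,15,-15],"yaw":0}
  ]
}}

```text
time_s: 51.1
eef_pos: [0.3443, -0.2604, 0.3013]
tool_rot: [-0.001, -0.109, 0.994, -0.001]
wrist_force: [0.5, -0.4, -0.8]
grip_width: 0.0474
```

```bash
python3 - <<'E'
from h import *
np.set_printoptions(precision=4,suppress=True)
nutstate(save="23"); rails("top")
for n in ["top","scene"]:
    read_camera(n); c=cam(n)
    for k in ["case","nut_top","cap","wrench","wrench_head","tray","tin","whistle","knob","ball_center","dish","padlock"]:
        for q in place_of(n,k)[:1]: print(n,k,round(q["confidence"],2),toW(n,q["point"],c))
E
```

```text
t 51.1 tcp [ 0.3443 -0.2604  0.3013] handle ang 192.5 centre [ 0.4178 -0.2442] w 0.0474 F [ 0.5 -0.4 -0.8] M [ 0.03 -0.05 -0.02]
scene 114 keeper dir 89.6 nut~ 4.25
scene net tip [0.552 0.117 0.021] 0.64 89.3 nut~ 4.26
scene head [ 0.5954 -0.3593  0.032 ]
top 122 keeper dir 92.0 nut~ 4.15
top net tip [0.548 0.108 0.016] 0.5 90.9 nut~ 4.2
top head [ 0.593  -0.3614  0.0337]
top [258, 157, 9, 38, 254] bar ([614.5, 102.3], [109.3, 23.1], 0.2, 0.0231) peg ([614.0, 101.5], [20.8, 11.2], 1.6, 0.0664)
top [272, 157, 8, 38, 247] bar ([615.3, 64.6], [110.5, 20.0], 1.3, 0.0234) peg ([613.8, 62.6], [22.0, 11.2], 1.4, 0.0664)
top [286, 157, 8, 39, 265] bar ([615.1, 23.2], [19.9, 111.1], 89.6, 0.0232) peg ([614.3, 22.4], [23.4, 14.0], 0.9, 0.0665)
top [333, 157, 14, 14, 143] bar None peg None
top [338, 247, 14, 17, 148] bar None peg None
top [17, 359, 91, 61, 1363] bar ([60.4, 581.1], [247.5, 117.2], 52.8, 0.0239) peg ([68.7, 588.0], [238.8, 109.3], 56.8, 0.0762)
top case 0.77 [0.6139 0.0626 0.0013]
top cap 0.87 [ 0.4517 -0.2717  0.0055]
top wrench 0.85 [ 0.5059 -0.3852  0.0041]
top wrench_head 0.68 [ 0.5926 -0.3577  0.0339]
top tray 0.61 [ 0.5198 -0.3404  0.0023]
top whistle 0.63 [0.5497 0.1079 0.0172]
top knob 0.56 [ 0.656  -0.1188 -0.0027]
top ball_center 0.8 [ 0.7478 -0.0616  0.0278]
top dish 0.6 [ 0.7717  0.0604 -0.0033]
top padlock 0.65 [ 0.3902 -0.1384  0.0004]
scene case 0.72 [0.6151 0.0652 0.0015]
scene nut_top 0.75 [ 0.5489 -0.0189  0.0788]
scene cap 0.97 [ 0.4552 -0.2728  0.0028]
scene wrench 0.73 [ 0.5926 -0.361   0.0375]
scene wrench_head 0.74 [ 0.5966 -0.3619  0.0333]
scene tray 0.66 [ 0.5182 -0.3329  0.0049]
scene tin 0.69 [0.6992 0.333  0.0041]
scene whistle 0.74 [ 0.7247 -0.1529  0.0049]
scene knob 0.79 [ 0.6501 -0.115   0.0022]
scene ball_center 0.61 [ 0.7494 -0.0548  0.0308]
scene dish 0.73 [ 0.7722  0.0619 -0.    ]
scene padlock 0.81 [ 0.3902 -0.1328  0.0055]
```

View pics/top_23.png

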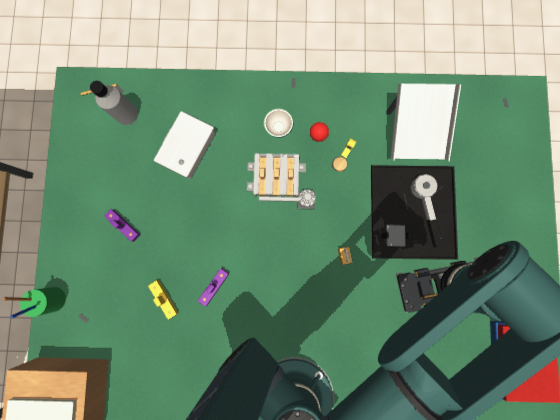

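View pics/scene_23.png

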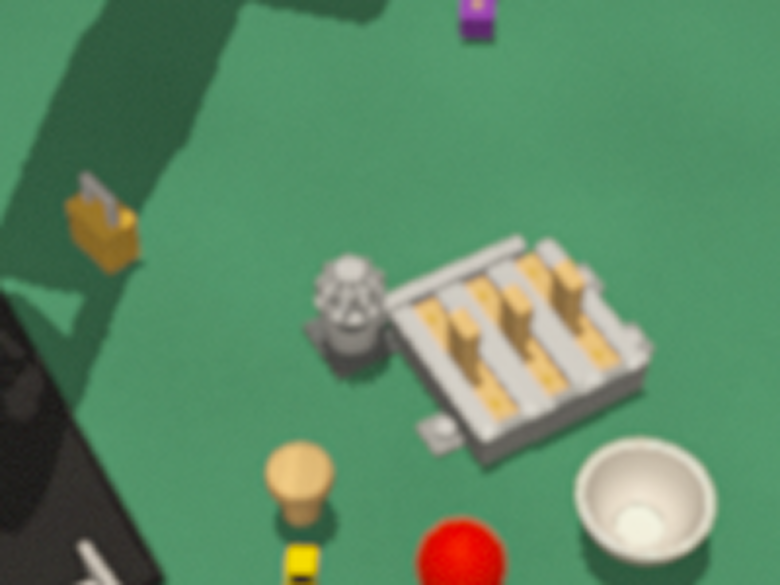

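The top view shows the keeper lying flat across the lane mouths at (278,197) with all three rails behind it. The cap (396,235) and wrench (425,195) lie in the tray, and the bystanders are unmoved. Handing in.

```bash
python3 -c "
from bench import *
print(finish_job())"
```

```text
the job is handed in; nothing more can be done
None
```

I finished the task and handed it in at about 51 s of the 210 s allowed; the hand-in gives no verdict. I took the cap off by its spring buttons and stood it in the tray. I slid all three beech rails to the end walls, then tightened the nut in three forward strokes of the wrench and laid the wrench back in the tray.

- **Rails:** The bars lie at x about 0.615 m in the top view, within about 2 mm of my estimate of the case's middle, and flat. They are all straight to within about 1.5°. Each one met the end wall with 8 to 12 N before I let go.
- **Keeper and nut:** The keeper lies across all three mouths. I read the nut as 4.14 to 4.26 rad, so the cameras differ by about 0.1 rad, but all readings are above the 3.95 limit. I took the stop as reached from the rising force and the keeper no longer moving.
- **Tray:** The cap is at about (0.452, -0.272) m and the wrench head at (0.593, -0.360) m, both inside the walls.
- **Bystanders:** The tin, knob, ball, dish and padlock read within about 10 mm of their start positions. For the whistle, the scene camera found it where it started. The last top-view network reading put it on the keeper, which is a wrong detection, because both pictures show the whistle in place.
- **Hitch:** While lowering the second rail I pressed it on the locker top with about 32 N, and raised it straight away.

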